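Match the sample and gauge its height

ROBOT

A 7-joint arm with a two-finger parallel gripper is mounted at the origin on a cart in front of the work surface, level with it; the furniture and walls round the work are solid. World frame = base frame: x ahead of the robot, y to its left, z up, the work surface at z = 0. Lengths are in m, angles in rad, forces in N, time in s.
With the tool pointing down it reaches from about 0.4 to 0.85 m from the base axis. Payload 10.4 kg.
Tool frame: the origin (TCP) lies midway between the tips of the shut fingers; the grasp point (between the pads) lies 19 mm behind it; z points along the fingers, x is the direction in which the jaws open and shut, and the axes are right-handed (so a half turn about z gives the same grasp; the last joint's range is limited). The gripper opens to 85 mm and grips with 20 to 120 N. Pads are 22 mm wide; open, the fingers measure 114 mm over their backs; the gripper's body (76 mm by 85 mm) begins 54 mm behind the grasp point. The pads swing forward as they close: fully open they stand 13 mm farther back than shut.
Start: joints at [-1.249, 0.332, -0.065, 1.46, 0.022, 1.35, -0.088], TCP at [0.211, 0.588, 0.231] pointing down, gripper open.
Joint ranges: [-2.6, 2.6], [-0.5, 2.12], [-1.47, 1.34], [0.16, 2.42], [-1.27, 4.41], [0.06, 2.06], [-2.6, 2.6]. Speed limits (rad/s): [2.22, 2.22, 2.79, 2.79, 3.14, 3.14, 3.14].

INTERFACE

Orientations are given as a unit quaternion [x, y, z, w].
In Python, from workcell import manip gives the robot as it stands.
- The arm moves only by the tool servo_tool, never from a script. Its argument "moves" is a list of rows, each an object with "travel": the shift along the tool's x, y, z in mm, a list of three; "dr": the turn, a rotation vector about the tool's x, y, z in degrees, a list of three. A call has 1 to 12 rows; each row shifts and turns the commanded pose from where the row before left it, along the tool's axes as they then stand; what a row does not reach is not made up. A row lasts 1/8 s, in which the tool goes at most 62.5 mm and 10.7 degrees, less where a joint would pass 70% of its speed; a pose out of reach is approached as far as the arm can. A call is refused whole if a number of a shift passes 62.5 or a number of a turn 10.7, either way. A call with a gripper value outside its range is refused whole. "claw" is the closure, from 0 (fully open) to 1 (shut), set as the call begins (left out, the last holds). The fingers move at their own pace and stop on an object; "squeeze" is the grip in N (left out, the last holds). Time passes only in rows, so rows that do not move let the fingers close. It gives the time, the measured TCP pose, the force and the opening at its end, in the units of the state.
- manip.get_obs(): the state, without advancing time (a new reading comes with each control period).
- manip.camera(name): name is "side" or "top" or "wrist"; returns the picture (480x640x3 uint8, blue, green, red); there is no depth.
- manip.calibration(name): a dict with "intrinsics" (3x3 intrinsics, pixels), "distortion" ([k1, k2, p1, p2, k3] as OpenCV has them; the pictures are not rectified), "view" (4x4, takes a point from world to camera coordinates). Camera axes: x right, y down, z forward; pixel columns grow to the right and rows downward; lengths in m; the calibration is good to about 2 mm. A picture is of the moment at which its call begins: read the wrist's pose just before it. calibration takes no time and is no camera call; for the wrist camera it gives the pose at the moment of the call.
- manip.hand_in(): hands the job in, once; it reports no verdict.
The state is a dict: "clock": time; "joint_pos": joint angles; "joint_velocities": joint speeds; "tau": joint torques, N m; "position": TCP position; "ee_rot": TCP orientation; "ft_force": force on the tool from outside, world axes, zero at the start; "torque": the same for the moment, N m; "grip_width": opening from 0.0 (shut) to 1.0 (fully open).
Only numpy, scipy, OpenCV 4.12 (cv2) and the standard library are available. Lean on these libraries where they do the work, as an engineer would, in place of code of your own. Each camera call takes 0.05 s, during which the arm holds its last target. There are 200 camera calls.

TASK

Find the part in the bins that has the same shape as the sample lying on the black rubber pad, and set it upright on the anvil of the height gauge, centred under the raised foot with its length pointing front to back; leave the other two parts in their bins. Then let go and lower the gauge's slide by its knob until the sprung foot rests on the part and its spring has given about 6 mm, never to the end of its travel, and let go. Leave the other things on the desk where they are.

Things in the scene. Friction and masses are not known exactly. Their poses are not given: they have to be found in the camera images.
- rack_front (a point): Grey parts rack, 272 wide, 97 deep: three open-front bins side by side. This point: middle of its front edge, at the bins' floor (6 above the desk). Axes: x into the bins (away from the robot), y left, z up. Bin centres at y = -88, 0, +88; partitions 4 thick, 13 high above the floor (full height behind x = 68); front lip 6 high. Parts lie with their middle near x = 39, length along x.
- cabinet_edge (a point): Closed drawer cabinet over the bins; this point: middle of the lower front edge of its overhang, 86 above the bins' floor, 38 behind rack_front (the drawer grips stand out 2 more). Its top is 142 above the desk. A tool pointing straight down does not fit: tilt it about 40 degrees, wrist towards the robot, grip the part's front half, bring it out forwards before lifting.
- part_channel_mid (a point): Loose plain aluminium part, one of three lying in the bins (which bin varies): U-shaped channel, open at the top, 50 long (x) x 34 wide (y) x 34 high; floor 5 and two side walls 5 thick. Grip it across its two outer side walls (34 mm apart). About 60 to 110 g. This point: its centre, 17 mm above its underside. Axes: x along its length (away from the robot as it lies), z up.
- part_tube_mid (a point): Loose plain aluminium part, one of three lying in the bins (which bin varies): rectangular tube with a flat closed top and open ends, 50 long (x) x 34 wide (y) x 30 high, walls 4. Grip it across its outer sides (34 mm apart). About 60 to 110 g. This point: its centre, 15 mm above its underside. Axes: x along its length (away from the robot as it lies), z up.
- part_ridge_mid (a point): Loose plain aluminium part, one of three lying in the bins (which bin varies): upside-down T: a flat foot 50 long (x) x 34 wide (y) x 8 high with one central upright rib 14 thick (y) along its whole length, 38 high in all. Grip the rib (14 mm), fingertips above the foot. About 60 to 110 g. This point: its centre, 19 mm above its underside. Axes: x along its length (away from the robot as it lies), z up.
- sample_channel_mid (a point): Fixed aluminium sample of the same shape and size as part_channel; it is stuck down either on the black rubber pad or in the wooden tray (varies). This point: its centre, 17 mm above its underside.
- sample_tube_mid (a point): Fixed aluminium sample of the same shape and size as part_tube; it is stuck down either on the black rubber pad or in the wooden tray (varies). This point: its centre, 15 mm above its underside.
- sample_ridge_mid (a point): Fixed aluminium sample of the same shape and size as part_ridge; it is stuck down either on the black rubber pad or in the wooden tray (varies). This point: its centre, 19 mm above its underside.
- pad_top (a point): Black rubber pad 75 x 65 x 4 on the desk in front of the bins; this point: centre of its top. The one sample lying on it is the sample to match; the other two samples lie idle in a wooden tray at the left.
- anvil (a point): Height gauge, fixed: the flat top of its steel base (12 above the desk; x -60 to +68, y +-45); this point: on it right under the foot. Axes: x away from the robot, y left, z up. Column (12 x 22, top 148 up) 60 behind carries the slide. Foot and knob above block a tool pointing straight down: set a part in from the front, tool tilted about 40 degrees, wrist towards the robot.
- slide_knob (a point): Black round knob on the gauge's slide, 18 diameter x 32 high, upright, right above the foot; this point: its centre, 16 below its top. Free all round except the slide's 12-wide arm, which joins it below and runs back to the column. Grip it from above (a slight tilt does no harm), or push on its top, to lower the slide.
- gauge_slide (a joint): Gauge slide, m: 0 = top of travel, grows as it is lowered, up to 0.062. It stays where it is left (friction about 5 N).
- foot_under (a point): Strip foot of the gauge: steel bar 12 (x) x 56 (y) x 6 high under the slide; this point: middle of its underside, 75 above the anvil when the slide reads 0 and the foot is not pressed, 56 below the middle of the knob.
- gauge_foot (a joint): How far the foot is pushed up into the slide, m: 0 = free, 0.014 = end of its travel. Light spring, 200 N/m with about 0.7 N at the start.
- solder_reel: Reel of solder 91 x 88 x 84, bystander; origin at the centre of its underside.
- rosin_tin: Round tin of rosin, 67 diameter x 42, bystander; origin at the centre of its underside.
- cutters_blue: Cutters with blue handles 66 x 108 x 12, bystander; origin at the centre of its underside.
- bnc_tee: Small T-shaped coaxial connector 16 x 33 x 26, bystander; origin at the centre of its underside.
- washer_card: Card with red washers 62 x 58 x 5, bystander; origin at the centre of its underside.
- tape_measure: White tape measure 28 x 61 x 50, bystander; origin at the centre of its underside.

How it is judged:
By the outcome, as a careful person would: the job done as asked, in the order asked, and still so for the second after the job is handed in, with the robot touching nothing.
It also fails if it takes over 64 s, if anything falls off the work surface, if the arm or the gripper's body presses on something with over 40 N, if the wrist force passes 120 N, or if a joint passes its speed limit or range.

## Working session

There is one attempt and no reset: what is moved stays moved. The work goes in short steps, Python scripts to look and compute and a tool call to move; the robot and the scene stay as the last step left them, time stands still between calls to the robot, and variables do not carry over. Pictures are saved under pics/ and viewed, on a budget of 17 in all, crops included, one or two more only if the job needs it, and the job is handed in when it is done.

Besides the shell and the picture viewer there is one more tool, called after "Request:" by a JSON object that holds its "method" and its "body". servo_tool: Moves the arm, as the interface text tells. Its arguments: {"type":"object","properties":{"moves":{"type":"array","items":{"type":"object","properties":{"travel":{"type":"array","items":{"type":"number"}},"dr":{"type":"array","items":{"type":"number"}}}}},"claw":{"type":"number"},"squeeze":{"type":"number"}},"required":["moves"]}

```bash
mkdir -p pics; ls; python3 - <<'E'
from workcell import manip
import cv2,numpy as np
o=manip.get_obs();print(o)
for n in("top","side"):
    c=manip.calibration(n);print(n,c)
    cv2.imwrite(f"pics/{n}1.png",manip.camera(n))
print(manip.calibration("wrist"))
E
```

```text
pics
{'clock': 0.0, 'joint_pos': array([-1.24858655,  0.33288353, -0.06473586,  1.46095374,  0.02159196,
        1.34991419, -0.08851291]), 'joint_velocities': array([ 1.78790515e-03,  7.40117979e-04, -2.96752097e-04, -2.55763852e-04,
       -1.89650124e-04,  1.12106553e-03,  5.88044268e-05]), 'tau': array([-2.00890140e-04, -6.25442433e+01,  4.88836784e-02, -3.91604125e+01,
        1.61412108e-02,  1.01354532e-02, -1.05597557e-06]), 'position': array([0.21111314, 0.58785348, 0.23050282]), 'ee_rot': array([ 8.17917737e-01,  5.75334721e-01, -5.83958485e-04,  4.40919106e-04]), 'ft_force': array([ 0.00386059, -0.30761698, -0.73766283]), 'torque': array([ 0.02378793, -0.03802846,  0.00342494]), 'grip_width': 0.9971774007198869}
top {'intrinsics': array([[477.58239674,   0.        , 329.19757828],
       [  0.        , 477.58239674, 248.76102115],
       [  0.        ,   0.        ,   1.        ]]), 'distortion': array([-0.07983488,  0.        ,  0.        ,  0.        ,  0.        ]), 'view': array([[ 0.02332338, -0.99970418, -0.00689761, -0.01444487],
       [-0.99674767, -0.02272095, -0
[... 472 characters left out ...]
7],
       [-0.19836624, -0.52987233, -0.82455209,  0.19301698],
       [ 0.29450386,  0.77017163, -0.56577658,  1.26861883],
       [ 0.        ,  0.        ,  0.        ,  1.        ]])}
{'intrinsics': array([[360.90709755,   0.        , 315.46987246],
       [  0.        , 360.90709755, 241.78157895],
       [  0.        ,   0.        ,   1.        ]]), 'distortion': array([-0.03916832,  0.        ,  0.        ,  0.        ,  0.        ]), 'view': array([[ 0.33696045,  0.9415154 , -0.00252989, -0.62477086],
       [ 0.90957882, -0.32483432,  0.2591313 , -0.036502  ],
       [ 0.24315432, -0.08961813, -0.96583879,  0.37889333],
       [ 0.        ,  0.        ,  0.        ,  1.        ]])}
```

View pics/top1.png

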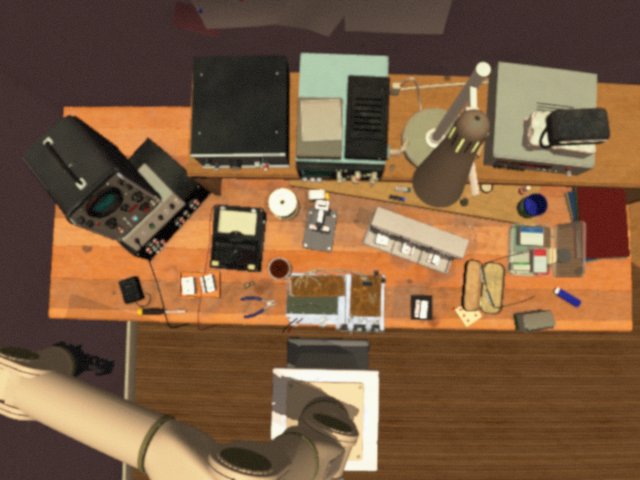

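View pics/side1.png

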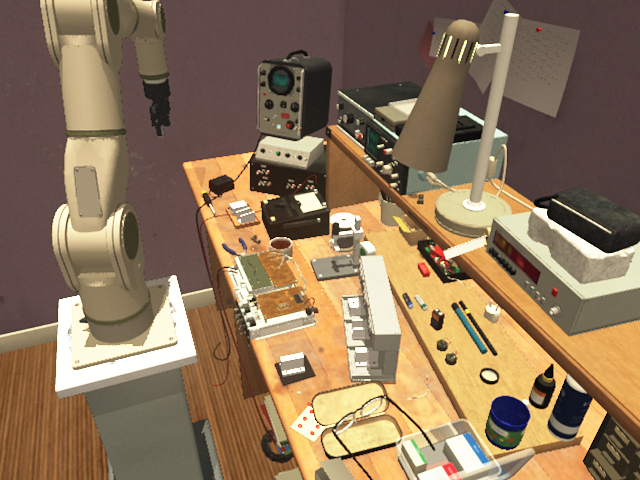

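The top view shows the gauge near (320,225), the rack rotated near (415,240), the pad at (421,306) and the tray at (200,284). In the side view the gauge is near (345,255), the rack near (370,330) and the pad near (293,365). I'll make one enlarged composite.

```bash
cat > h.py <<'E'
import cv2,numpy as np
from scipy.spatial.transform import Rotation as R
from workcell import manip
def ray(n,uv,c=None):
    c=c or manip.calibration(n)
    p=cv2.undistortPoints(np.array([[uv]],float),c["intrinsics"],c["distortion"])[0,0]
    V=c["view"];Rt=V[:3,:3].T
    return -Rt@V[:3,3],Rt@np.array([p[0],p[1],1])
def onz(n,uv,z,c=None):
    o,d=ray(n,uv,c);return o+d*(z-o[2])/d[2]
def proj(n,P,c=None):
    c=c or manip.calibration(n);V=c["view"]
    return cv2.projectPoints(np.atleast_2d(np.array(P,float)),cv2.Rodrigues(V[:3,:3])[0],V[:3,3],c["intrinsics"],c["distortion"])[0][:,0]
E
python3 - <<'E'
from h import *
t=cv2.imread("pics/top1.png");s=cv2.imread("pics/side1.png")
def crop(i,x,y,w,h,W,H): return cv2.resize(i[y:y+h,x:x+w],(W,H),interpolation=cv2.INTER_CUBIC)
a=np.hstack([crop(t,290,180,100,75,400,300),crop(t,360,200,120,90,400,300)])
b=np.hstack([crop(s,265,205,180,180,400,400)[:300] if 0 else crop(s,300,200,120,90,400,300),crop(s,265,300,140,105,400,300)])
cv2.imwrite("pics/c1.png",np.vstack([a,b]))
for uv,z in [((320,225),.012),((415,240),.1),((421,306),.02),((345,300),.05),((200,284),0)]:print(uv,onz("top",uv,z))
E
```

```text
(320, 225) [0.58339401 0.02700069 0.012     ]
(415, 240) [ 0.53547135 -0.24684583  0.1       ]
(421, 306) [ 0.34597315 -0.28070892  0.02      ]
(345, 300) [ 0.35979345 -0.05256082  0.05      ]
(200, 284) [0.39570767 0.38959146 0.        ]
```

View pics/c1.png

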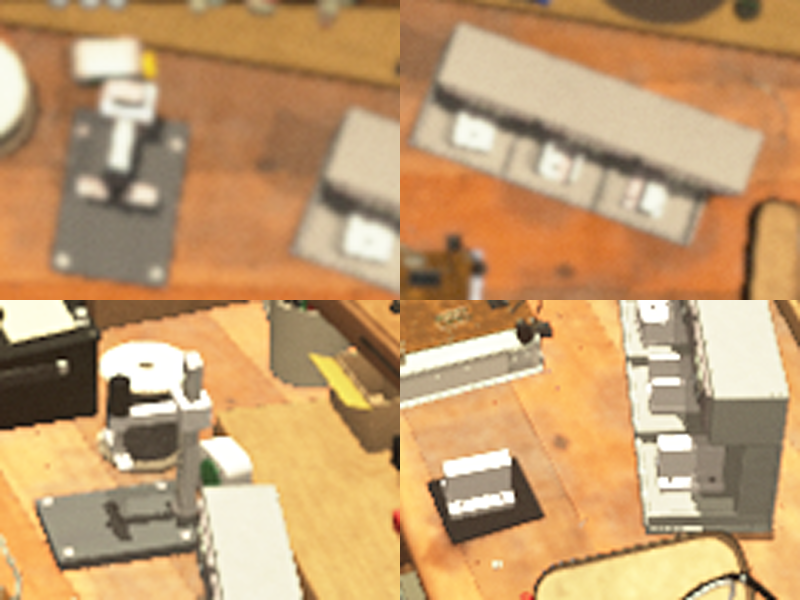

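```bash
python3 - <<'E'
from h import *
# refine corners by hand from composite
rl=onz("top",(363.6,243.5),.010);rr=onz("top",(447,272.6),.010)
print("rack",rl,rr,np.linalg.norm(rl-rr),(rl+rr)/2);d=rl-rr;print("yaw",np.degrees(np.arctan2(-d[0],d[1])))
C=[onz("top",p,.012) for p in [(308.75,208),(337,211.3),(330.75,251.3),(303,247)]]
for c in C:print(c)
x=(C[0]+C[1]-C[2]-C[3])/2;print(np.linalg.norm(x),"yaw",np.degrees(np.arctan2(x[1],x[0])),np.linalg.norm(C[0]-C[1]))
m=sum(C)/4;u=x/np.linalg.norm(x);print("anvil",m-u*.004)
c=manip.calibration("wrist");V=c["view"];o=manip.get_obs()
Rt=R.from_quat(o["ee_rot"]).as_matrix()
print("cam in tool",Rt.T@(-V[:3,:3].T@V[:3,3]-o["position"]),Rt.T@V[:3,:3].T)
print(Rt)
E
```

```text
rack [ 0.53022778 -0.10637147  0.01      ] [ 0.44769022 -0.36051548  0.01      ] 0.2672108256710199 [ 0.488959   -0.23344347  0.01      ]
yaw -17.99208229728953
[0.63477311 0.06256624 0.012     ]
[ 0.6265223  -0.02365547  0.012     ]
[ 0.50413747 -0.00746119  0.012     ]
[0.51525664 0.07675577 0.012     ]
0.12190099792348988 yaw -7.159098828168532 0.08661558782240576
anvil [0.56620356 0.02754984 0.012     ]
cam in tool [ 0.0008076  -0.06359486 -0.14321448] [[ 9.99998600e-01  1.35805463e-03 -9.77137754e-04]
 [-1.05852480e-03  9.65854471e-01  2.59083037e-01]
 [ 1.29562179e-03 -2.59081640e-01  9.65854557e-01]]
[[ 3.37957641e-01  9.41161250e-01 -3.66893154e-04]
 [ 9.41160512e-01 -3.37957836e-01 -1.17962727e-03]
 [-1.23421390e-03  5.33587011e-05 -9.99999237e-01]]
```

Request:
{"method": "servo_tool", "body": {"moves": [{"travel": [-30,42,-7.5]},{"travel": [-30,42,-7.5]},{"travel": [-30,42,-7.5]},{"travel": [-30,42,-7.5]},{"travel": [-30,42,-7.5]},{"travel": [-30,42,-7.5]},{"travel": [-30,42,-7.5]},{"travel": [-30,42,-7.5]}], "claw": 0.5}}

```text
$.moves[0]: bad value
```

Request:
{"method": "servo_tool", "body": {"moves": [{"travel": [-50,15,0]},{"travel": [-50,15,0]},{"travel": [-50,15,0]},{"travel": [-50,15,0]},{"travel": [-50,15,0]},{"travel": [-50,15,0]},{"travel": [-50,15,0]},{"travel": [-50,15,0]},{"travel": [-50,15,0]},{"travel": [0,0,0],"dr": [-10,0,0]},{"travel": [0,0,0],"dr": [-10,0,0]},{"travel": [0,0,0]}]}}

```text
$.moves[0]: bad value
```

```bash
python3 - <<'E'
from h import *
import pickle
o=manip.get_obs();c=manip.calibration("wrist");im=manip.camera("wrist")
pickle.dump(c,open("w1.pkl","wb"));cv2.imwrite("pics/w1.png",im)
print(o["position"],R.from_quat(o["ee_rot"]).as_matrix(),o["grip_width"],o["clock"],o["joint_pos"])
E
```

```text
[0.21112251 0.5879086  0.2306181 ] [[ 3.37957641e-01  9.41161250e-01 -3.66893154e-04]
 [ 9.41160512e-01 -3.37957836e-01 -1.17962727e-03]
 [-1.23421390e-03  5.33587011e-05 -9.99999237e-01]] 1.0023623196750648 0.1 [-1.24860847  0.33277509 -0.06473252  1.46085408  0.02160785  1.34989482
 -0.08851001]
```

View pics/w1.png

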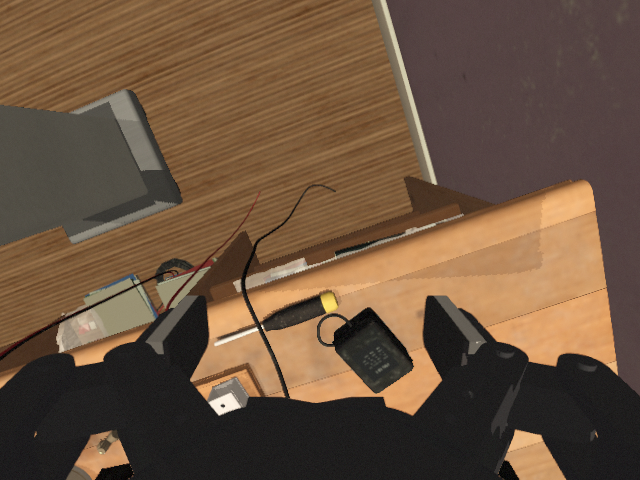

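Request:
{"method": "servo_tool", "body": {"moves": [{"travel": [-30,42,-7.5],"dr": [0,0,0]},{"travel": [-30,42,-7.5],"dr": [0,0,0]},{"travel": [-30,42,-7.5],"dr": [0,0,0]},{"travel": [-30,42,-7.5],"dr": [0,0,0]},{"travel": [-30,42,-7.5],"dr": [0,0,0]},{"travel": [-30,42,-7.5],"dr": [0,0,0]},{"travel": [-30,42,-7.5],"dr": [0,0,0]},{"travel": [-30,42,-7.5],"dr": [0,0,0]}], "claw": 0.5}}

```text
clock: 1.15
position: [0.447, 0.2472, 0.2915]
ee_rot: [0.818, 0.575, 0.0, -0.0]
ft_force: [0.2, 1.1, 0.3]
grip_width: 0.497
```

Request:
{"method": "servo_tool", "body": {"moves": [{"travel": [-50,15,0],"dr": [0,0,0]},{"travel": [-50,15,0],"dr": [0,0,0]},{"travel": [-50,15,0],"dr": [0,0,0]},{"travel": [-50,15,0],"dr": [0,0,0]},{"travel": [-50,15,0],"dr": [0,0,0]},{"travel": [-50,15,0],"dr": [0,0,0]},{"travel": [-50,15,0],"dr": [0,0,0]},{"travel": [-50,15,0],"dr": [0,0,0]},{"travel": [-50,15,0],"dr": [0,0,0]},{"travel": [0,0,0],"dr": [-10,0,0]},{"travel": [0,0,0],"dr": [-10,0,0]},{"travel": [0,0,0],"dr": [0,0,0]}]}}

```text
clock: 2.65
position: [0.4193, -0.2197, 0.2906]
ee_rot: [0.805, 0.567, 0.102, 0.142]
ft_force: [0.0, 0.0, 0.1]
grip_width: 0.502
```

```bash
python3 - <<'E'
from h import *
import pickle
o=manip.get_obs();c=manip.calibration("wrist");im=manip.camera("wrist")
pickle.dump(c,open("w2.pkl","wb"));cv2.imwrite("pics/w2.png",im)
cv2.imwrite("pics/w2v.png",cv2.resize(im,(800,600),interpolation=cv2.INTER_CUBIC))
print(o["position"],R.from_quat(o["ee_rot"]).as_matrix(),o["grip_width"],o["clock"],o["joint_pos"])
E
```

```text
[ 0.41926372 -0.21971366  0.290647  ] [[ 0.33732252  0.88365144  0.32461307]
 [ 0.94138306 -0.31787066 -0.11294321]
 [ 0.00338254  0.34368353 -0.93907944]] 0.5018738700726009 2.65 [-0.38602132 -0.44940261  0.58810821  2.04455065  0.32052718  1.13822437
  1.33875876]
```

View pics/w2v.png

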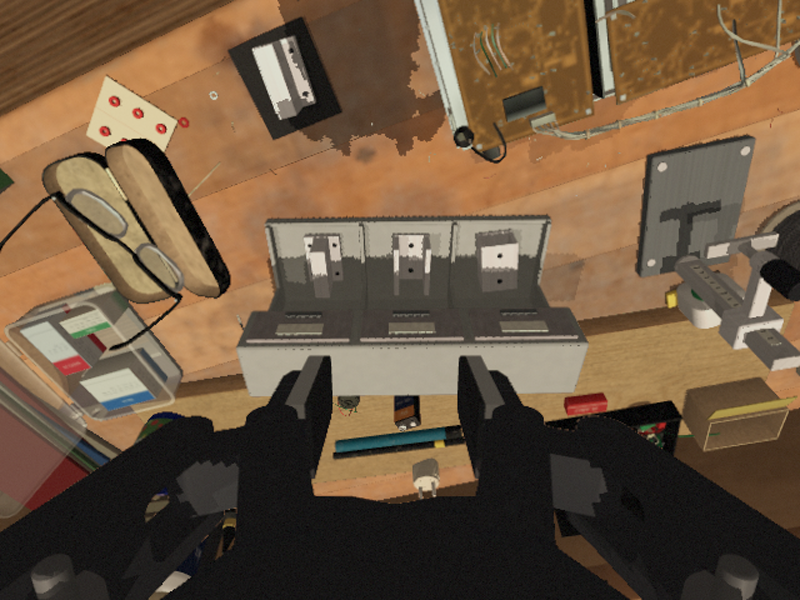

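In w2v: pad sample near (285,78), bins left to right at (322,262), (410,260) and (498,260), the last a flat-topped tube. The gauge is at right with its base around (697,205). I'll zoom in to tell ridge from channel.

```bash
python3 - <<'E'
from h import *
t=cv2.imread("pics/w2.png")
a=cv2.resize(t[5:115,175:285],(400,400),interpolation=cv2.INTER_CUBIC)
b=cv2.resize(t[165:265,205:445],(800,333),interpolation=cv2.INTER_CUBIC)
s=cv2.imread("pics/side1.png")[340:390,265:325]
b[:,:0]
out=np.zeros((600,800,3),np.uint8);out[:267,:267]=cv2.resize(a,(267,267));out[:267,300:620]=cv2.resize(s,(320,267),interpolation=cv2.INTER_CUBIC);out[267:600]=b
cv2.imwrite("pics/c2.png",out)
E
```

```text
(no output)
```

View pics/c2.png

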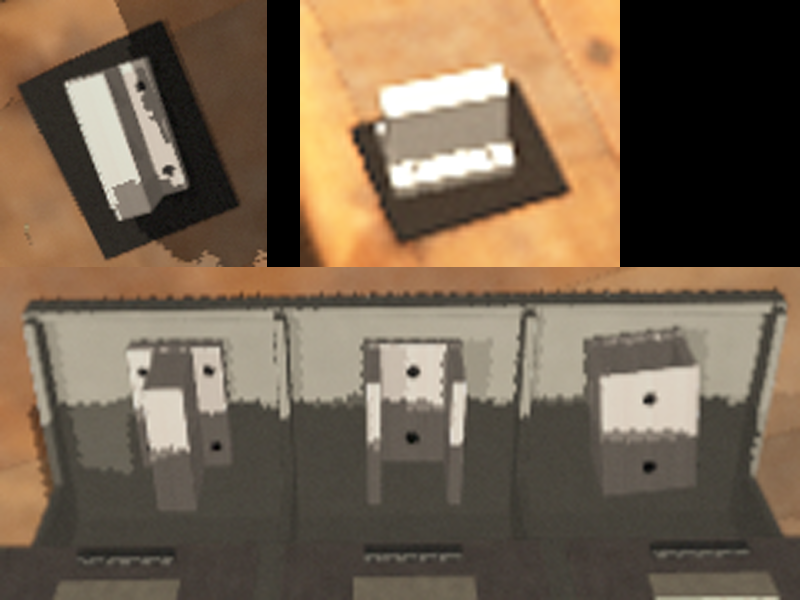

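Sample is the ridge: rib and holed foot. Bins in the image, left to right, are ridge, channel and tube, so the ridge is the robot's right bin (y = -88). Now the measurements.

```bash
python3 - <<'E'
from h import *
import pickle
c=pickle.load(open("w2.pkl","rb"))
z=lambda u,v:(205+u/3.3333,165+(v-267)/3.3333)
g=lambda uv,h:onz("wrist",uv,h,c)
a,b=g(z(25,300),.012),g(z(785,293),.012)
d=b-a;print("rack",a,b,np.linalg.norm(d),"yaw",np.degrees(np.arctan2(-d[0],d[1])),"mid",(a+b)/2)
p,q=g(z(128,348),.014),g(z(224,347),.014);d=q-p
print("foot",p,q,np.linalg.norm(d),np.degrees(np.arctan2(-d[0],d[1])))
p,q=g(z(147,389),.044),g(z(187,388),.044);d=q-p
print("rib",p,q,np.linalg.norm(d),(p+q)/2)
p,q=g(z(147,451),.044),g(z(187,451),.044)
C=[g((u/1.25,v/1.25),.012) for u,v in [(651,153),(755,136),(640,275)]]
for k in C:print("base",k)
d=C[1]-C[0];print(np.linalg.norm(d),np.degrees(np.arctan2(-d[0],d[1])));d=C[2]-C[0];print(np.linalg.norm(d),np.degrees(np.arctan2(d[1],d[0])))
f=(C[0]+C[1])/2
for yw in(-6,-7,-8):
    u=np.array([np.cos(np.radians(yw)),np.sin(np.radians(yw)),0]);print("anvil",f+u*.060)
# knob/foot in side+top: triangulate later
E
```

```text
rack [ 0.44486599 -0.35586938  0.012     ] [ 0.53252988 -0.1028391   0.012     ] 0.2677858842895346 yaw -19.108956812651215 mid [ 0.48869794 -0.22935424  0.012     ]
foot [ 0.47343926 -0.32918972  0.014     ] [ 0.48477794 -0.29657538  0.014     ] 0.0345291349298398 -19.17048724253102
rib [ 0.47749121 -0.31864535  0.044     ] [ 0.48173753 -0.30572843  0.044     ] 0.01359699453363794 [ 0.47961437 -0.31218689  0.044     ]
base [ 0.50192716 -0.01000149  0.012     ]
base [0.51604403 0.07828791 0.012     ]
base [ 0.62931191 -0.02485898  0.012     ]
0.0894108699041736 -9.084310484288034
0.12824827343540607 -6.652623477839936
anvil [0.56865691 0.0278715  0.012     ]
anvil [0.56853837 0.02683105 0.012     ]
anvil [0.56840168 0.02579282 0.012     ]
```

```bash
cat >> h.py <<'E'
def Rt(yaw,tilt):
    y,t=np.radians([yaw,tilt]);f=np.array([np.cos(y),np.sin(y),0]);l=np.array([-f[1],f[0],0])
    z=np.sin(t)*f-np.cos(t)*np.array([0,0,1]);return np.c_[l,np.cross(z,l),z]
def plan(*tg):
    "targets (pos, yaw, tilt): prints turn (deg, old tool axes) then shift (mm, new tool axes)"
    o=manip.get_obs();P=o["position"];M=R.from_quat(o["ee_rot"]).as_matrix()
    for p,y,t in tg:
        N=Rt(y,t);p=np.array(p)
        print("turn",np.degrees(R.from_matrix(M.T@N).as_rotvec()).round(2),"shift",(1000*N.T@(p-P)).round(1));M,P=N,p
E
python3 - <<'E'
from h import *
plan(((.4406,-.2992,.101),-19,40),((.5014,-.3201,.0244),-19,40))
E
```

```text
turn [-19.99   0.24  -0.7 ] shift [-68.3 -88.  174.8]
turn [0. 0. 0.] shift [  0.   0. 100.]
```

Request:
{"method": "servo_tool", "body": {"moves": [{"travel": [0,0,0],"dr": [-10,0.1,-0.4]},{"travel": [0,0,0],"dr": [-10,0.1,-0.3]},{"travel": [-17,-22,43.7],"dr": [0,0,0]},{"travel": [-17,-22,43.7],"dr": [0,0,0]},{"travel": [-17,-22,43.7],"dr": [0,0,0]},{"travel": [-17,-22,43.7],"dr": [0,0,0]},{"travel": [0,0,0],"dr": [0,0,0]},{"travel": [0,0,0],"dr": [0,0,0]}], "claw": 0.62}}

```text
clock: 3.7
position: [0.4144, -0.28, 0.0984]
ee_rot: [0.784, 0.562, 0.16, 0.208]
ft_force: [0.1, -0.4, -0.2]
grip_width: 0.382
```

```bash
python3 - <<'E'
from h import *
import pickle
plan(((.4406,-.2992,.101),-19,40),((.5014,-.3201,.0244),-19,40))
o=manip.get_obs();c=manip.calibration("wrist");im=manip.camera("wrist")
print(o["joint_pos"],o["grip_width"])
pickle.dump(c,open("w3.pkl","wb"));cv2.imwrite("pics/w3.png",im);cv2.imwrite("pics/w3v.png",cv2.resize(im[:,120:520],(667,600)) if 0 else im)
E
```

```text
turn [-9.57 -1.11 -0.17] shift [-9.6 25.5 18. ]
turn [0. 0. 0.] shift [  0.   0. 100.]
[-0.18276815 -0.20796975  0.76376726  2.38771401 -0.0364961   0.39611887
  1.88066805] 0.3822753613732071
```

View pics/w3v.png

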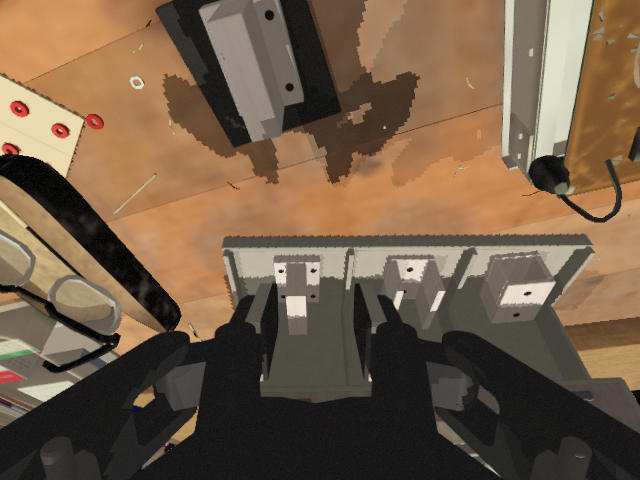

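```bash
python3 - <<'E'
from h import *
o=manip.get_obs();M=R.from_quat(o["ee_rot"]).as_matrix()
p=np.array([.4588,-.3055,.085]);print((1000*M.T@(p-o["position"])).round(1),np.degrees(R.from_matrix(M.T@Rt(-19,40)).as_rotvec()))
E
```

```text
[-10.5  36.1  37.2] [-9.47749264 -1.13860897 -0.16263049]
```

Request:
{"method": "servo_tool", "body": {"moves": [{"travel": [-5,18,18.6],"dr": [0,0,0]},{"travel": [-5.5,18,18.6],"dr": [0,0,0]},{"travel": [0,0,0],"dr": [-4.7,-0.6,-0.1]},{"travel": [0,0,0],"dr": [-4.7,-0.5,-0.1]},{"travel": [0,0,0],"dr": [0,0,0]},{"travel": [0,0,0],"dr": [0,0,0]}]}}

```text
clock: 4.5
position: [0.4584, -0.3053, 0.0858]
ee_rot: [0.765, 0.549, 0.198, 0.273]
ft_force: [0.4, -0.1, 0.2]
grip_width: 0.376
```

```bash
python3 - <<'E'
from h import *
plan(((.5014,-.3201,.0244),-19,40))
o=manip.get_obs();print(o["joint_pos"])
E
```

```text
turn [-0.54 -0.4   0.23] shift [-0.  -4.6 76.2]
[-0.60311508 -0.12620725  1.23785787  2.41386032 -0.72516504  0.15373551
  2.60316218]
```

Request:
{"method": "servo_tool", "body": {"moves": [{"travel": [0,-2,20],"dr": [-0.3,-0.2,0.1]},{"travel": [0,-2,20],"dr": [-0.2,-0.2,0.1]},{"travel": [0,0,0],"dr": [0,0,0]}]}}

```text
clock: 4.88
position: [0.4672, -0.3005, 0.0797]
ee_rot: [0.769, 0.544, 0.191, 0.277]
ft_force: [0.8, 0.0, 0.4]
grip_width: 0.379
```

```bash
python3 - <<'E'
from h import *
plan(((.5014,-.3201,.0244),-19,40))
o=manip.get_obs();print(o["joint_pos"])
E
```

```text
turn [-0.68  0.73 -0.19] shift [-7.4 -5.9 67.2]
[-0.73290899 -0.09764912  1.33514392  2.41507801 -0.76974211  0.11869107
  2.60284699]
```

The arm drifted into an awkward elbow-out posture, with j3 and j7 at their limits. I'll fit simple kinematics from the logged joint/pose pairs so I can see which posture suits the grasp.

```bash
cat > kin.py <<'E'
from h import *
from scipy.optimize import least_squares
from itertools import product
D=[([-1.24858655,.33288353,-.06473586,1.46095374,.02159196,1.34991419,-.08851291],[.21111314,.58785348,.23050282],None),
([-0.38602132,-0.44940261,0.58810821,2.04455065,0.32052718,1.13822437,1.33875876],[0.41926372,-0.21971366,0.290647],None)]
Ms=[R.from_quat([.817917737,.575334721,-.000583958,.000440919]).as_matrix(),
np.array([[.33732252,.88365144,.32461307],[.94138306,-.31787066,-.11294321],[.00338254,.34368353,-.93907944]])]
D=[(np.array(q),np.array(p),M) for (q,p,_),M in zip(D,Ms)]
D.append((np.array([-0.18276815,-0.20796975,0.76376726,2.38771401,-0.0364961,0.39611887,1.88066805]),np.array([.4144,-.28,.0984]),R.from_quat([.784,.562,.16,.208]).as_matrix()))
D.append((np.array([-0.60311508,-0.12620725,1.23785787,2.41386032,-0.72516504,0.15373551,2.60316218]),np.array([.4584,-.3053,.0858]),R.from_quat([.765,.549,.198,.273]).as_matrix()))
D.append((np.array([-0.73290899,-0.09764912,1.33514392,2.41507801,-0.76974211,0.11869107,2.60284699]),np.array([.4672,-.3005,.0797]),R.from_quat([.769,.544,.191,.277]).as_matrix()))
def rot(ax,a):
    c,s=np.cos(a),np.sin(a)
    return np.array([[c,-s,0],[s,c,0],[0,0,1]]) if ax=='z' else np.array([[c,0,s],[0,1,0],[-s,0,c]])
def fk(q,x,sg):
    z0,L1,L2,L3,a0,a1,a2,a3,o1,o7=x;e=lambda a,z:np.array([a,0,z])
    M=rot('z',sg[0]*q[0]+o1);p=M@e(a0,z0);M=M@rot('y',q[1])@rot('z',sg[1]*q[2]);p=p+M@e(a1,L1)
    M=M@rot('y',q[3])@rot('z',sg[2]*q[4]);p=p+M@e(a2,L2);M=M@rot('y',q[5]);p=p+M@e(a3,0)
    M=M@rot('z',sg[3]*q[6]+o7);return p+M@e(0,L3),M
if __name__=="__main__":
    best=None
    for sg in product((1,-1),repeat=4):
      for o7 in(-1.57,0,1.57,3.14):
        f=lambda x:np.concatenate([np.r_[fk(q,x,sg)[0]-p,.3*(fk(q,x,sg)[1]-M).ravel()] for q,p,M in D])
        r=least_squares(f,[.3,.35,.35,.2,0,0,0,0,0,o7])
        if best is None or r.cost<best[0]:best=(r.cost,r.x,sg)
    print(best);np.save("kin.npy",np.r_[best[1],best[2]])
    for q,p,M in D:print((fk(q,best[1],best[2])[0]-p).round(4),np.abs(fk(q,best[1],best[2])[1]-M).max().round(4))
E
python3 kin.py
```

```text
(np.float64(0.0004974184855146423), array([ 0.31042322,  0.45462484,  0.52217482,  0.38079321, -0.02210534,
       -0.01049473,  0.01960711, -0.00540117, -0.05307352,  3.09541429]), (-1, -1, -1, -1))
[-0.0126  0.006  -0.0021] 0.0065
[-0.0008  0.0035  0.0036] 0.0171
[-0.0004  0.0097 -0.0047] 0.0256
[ 0.0017 -0.0007  0.0019] 0.0319
[-0.0002 -0.0049  0.0014] 0.0315
```

```bash
cat > kin2.py <<'E'
from kin import *
def fk2(q,x):
    sg=(-1,)*4
    return fk(np.asarray(q)+np.r_[0,x[8],x[9],x[10],x[11],x[12],0],np.r_[x[:8],x[13],x[14]],sg)
if __name__=="__main__":
    f=lambda x:np.concatenate([np.r_[fk2(q,x)[0]-p,.3*(fk2(q,x)[1]-M).ravel()] for q,p,M in D])
    x=np.load("kin.npy");r=least_squares(f,np.r_[x[:8],0,0,0,0,0,x[8],x[9]])
    print(r.cost,r.x.round(4));np.save("kin2.npy",r.x)
    for q,p,M in D:print((fk2(q,r.x)[0]-p).round(4),np.abs(fk2(q,r.x)[1]-M).max().round(4))
E
python3 kin2.py
```

```text
4.3010815802323376e-05 [ 0.3011  0.436   0.5057  0.3663 -0.0179  0.0084  0.0248 -0.015  -0.0368
  0.014   0.0043 -0.0046  0.0288 -0.0648  3.0587]
[ 0.0007  0.0001 -0.001 ] 0.0037
[-0.0003 -0.0007  0.0016] 0.0084
[ 0.0008  0.0047 -0.0003] 0.0097
[0.0012 0.0004 0.0012] 0.0043
[-0.0014 -0.0023 -0.0014] 0.004
```

```bash
cat > ik.py <<'E'
from kin2 import *
X=np.load("kin2.npy")
lo=np.array([-2.6,-.5,-1.47,.16,-1.27,.06,-2.6]);hi=np.array([2.6,2.12,1.34,2.42,4.41,2.06,2.6])
def res(q,p,M):
    P,N=fk2(q,X);return np.r_[P-p,.3*R.from_matrix(N.T@M).as_rotvec()]
if __name__=="__main__":
    rng=np.random.default_rng(0)
    T={"grasp":([.5014,-.3201,.0244],-19,40),"out":([.4588,-.3055,.11],-19,40),"gauge":([.566,.028,.03],-7.5,40),"view":([.41926372,-0.21971366,0.290647],-19.5,20)}
    for n,(p,y,t) in T.items():
      for fl in(0,1):
        M=Rt(y,t)@np.diag([1-2*fl,1-2*fl,1]);S=[]
        for k in range(150):
            r=least_squares(res,lo+(hi-lo)*rng.random(7),args=(np.array(p),M),bounds=(lo,hi))
            if np.linalg.norm(r.fun)<2e-3:S.append((min(np.minimum(r.x-lo,hi-r.x)),r.x))
        S.sort(key=lambda s:-s[0]);print(n,fl,len(S));[print("  ",round(a,2),b.round(2)) for a,b in S[:40:6]]
E
python3 ik.py
```

```text
grasp 0 75
   0.06 [ 1.89  0.59 -1.29  2.36  1.82  0.15  0.3 ]
   0.05 [ 1.84  0.54 -1.24  2.35  1.9   0.11  0.19]
   0.02 [ 1.82  0.51 -1.21  2.35  1.97  0.08  0.1 ]
   0.01 [ 1.8   0.5  -1.19  2.35  2.02  0.07  0.04]
   0.01 [ 1.79  0.5  -1.18  2.35  2.06  0.07 -0.01]
   0.0 [ 1.79  0.49 -1.18  2.35  2.07  0.06 -0.02]
   0.0 [ 1.4   0.32 -0.72  2.34  4.41  0.11 -2.46]
grasp 1 71
   0.02 [ 1.49  0.34 -0.82  2.34  4.33  0.08  0.79]
   0.01 [ 1.55  0.36 -0.88  2.35  4.22  0.07  0.91]
   0.0 [ 2.03  0.91 -1.47  2.37  1.76  0.42 -2.59]
   0.0 [ 1.39  0.31 -0.72  2.34  4.41  0.11  0.68]
   0.0 [ 1.39  0.31 -0.72  2.34  4.41  0.11  0.68]
   0.0 [ 2.03  0.9  -1.46  2.37  1.76  0.42 -2.6 ]
   0.0 [ 1.56  0.37 -0.89  2.35  4.18  0.06  0.95]
out 0 77
   0.03 [-0.14 -0.1   0.79  2.39 -0.72  0.23  2.57]
   0.03 [-0.2  -0.11  0.84  2.39 -0.68  0.22  2.53]
   0.02 [-0.35 -0.15  0.97  2.4  -0.5   0.19  2.37]
   0.02 [-0.48 -0.2   1.08  2.4  -0.22  0.17  2.11]
   0.02 [-0.52 -0.23  1.11  2.4  -0.1   0.17  1.99]
   0.02 [-0.58 -0.27  1.15  2.4   0.14  0.17  1.77]
   0.02 [-0.62 -0.31  1.18  2.4   0.
[... 1184 characters left out ...]
7  1.09  1.7 ]
   0.18 [ 0.43 -0.32  0.02  2.04 -0.05  1.09  1.69]
   0.17 [ 0.39 -0.33  0.05  2.04 -0.04  1.08  1.67]
   0.17 [ 0.59 -0.33 -0.1   2.04 -0.12  1.09  1.75]
   0.17 [ 0.64 -0.33 -0.13  2.04 -0.13  1.09  1.77]
   0.17 [ 0.7  -0.33 -0.18  2.04 -0.16  1.1   1.79]
   0.16 [ 0.76 -0.34 -0.23  2.04 -0.18  1.1   1.81]
view 1 61
   0.18 [ 0.48 -0.32 -0.02  2.04 -0.07  1.09 -1.43]
   0.18 [ 0.5  -0.32 -0.03  2.04 -0.08  1.09 -1.43]
   0.17 [ 0.35 -0.33  0.08  2.04 -0.02  1.08 -1.48]
   0.17 [ 0.7  -0.33 -0.18  2.04 -0.16  1.1  -1.35]
   0.15 [ 0.88 -0.35 -0.31  2.04 -0.23  1.11 -1.28]
   0.14 [ 0.93 -0.36 -0.35  2.05 -0.26  1.11 -1.26]
   0.12 [ 1.05 -0.38 -0.43  2.05 -0.31  1.13 -1.21]
```

```bash
cat > ik2.py <<'E'
from ik import *
rng=np.random.default_rng(1)
w=np.array([1,1,1,.3,1,.3,1])
def best(p,M,n=60):
    S=[]
    f=lambda q:np.r_[100*res(q,np.array(p),M),.15*(np.clip(.35*w-(q-lo),0,None)+np.clip(.35*w-(hi-q),0,None))/w]
    for k in range(n):
        r=least_squares(f,lo+(hi-lo)*rng.random(7),bounds=(lo,hi))
        if np.linalg.norm(res(r.x,np.array(p),M))<1e-3:S.append((r.cost,r.x))
    S.sort(key=lambda s:s[0]);return S
if __name__=="__main__":
    u=lambda y:np.array([np.cos(np.radians(y)),np.sin(np.radians(y)),0])
    t=36;k=np.sin(np.radians(t))*.019
    G=np.array([.4795,-.3125,.0236])+u(-19)*(.008+k);A=np.array([.567,.027,.0296])+u(-7.5)*(-.017+k)
    for n,p,y in(("grasp",G,-19),("up50",G-.05*Rt(-19,t)[:,2],-19),("gauge",A,-7.5),("gauge front",A-.08*u(-7.5)+[0,0,.02],-7.5)):
      for fl in(0,1):
        S=best(p,Rt(y,t)@np.diag([1-2*fl,1-2*fl,1]));print(n,fl,len(S),p.round(4));[print("  ",round(a*1e3,2),b.round(2)) for a,b in S[:12:2]]
E
python3 ik2.py
```

```text
grasp 0 28 [ 0.4976 -0.3187  0.0236]
   0.21 [ 1.83  0.51 -1.25  2.3   1.16  0.15  0.89]
   0.21 [ 1.83  0.51 -1.25  2.3   1.16  0.15  0.89]
   0.21 [ 1.83  0.51 -1.25  2.3   1.16  0.15  0.89]
   0.21 [ 1.83  0.51 -1.25  2.3   1.16  0.15  0.89]
   0.21 [ 1.83  0.51 -1.25  2.3   1.16  0.15  0.89]
   1.36 [ 1.54  0.35 -0.91  2.28 -0.32  0.06  2.28]
grasp 1 25 [ 0.4976 -0.3187  0.0236]
   0.21 [ 1.83  0.51 -1.25  2.3   1.16  0.15 -2.25]
   0.21 [ 1.83  0.51 -1.25  2.3   1.16  0.15 -2.25]
   0.21 [ 1.83  0.51 -1.25  2.3   1.16  0.15 -2.25]
   0.21 [ 1.83  0.51 -1.25  2.3   1.16  0.15 -2.25]
   0.4 [ 1.25  0.28 -0.6   2.28 -1.02  0.12 -0.22]
   0.4 [ 1.25  0.28 -0.6   2.28 -1.02  0.12 -0.22]
up50 0 21 [ 0.4698 -0.3092  0.0641]
   2.1 [ 2.16  0.21 -1.47  2.36 -0.51  0.19  2.45]
   2.1 [ 2.16  0.21 -1.47  2.36 -0.51  0.19  2.45]
   2.1 [ 2.16  0.21 -1.47  2.36 -0.51  0.19  2.45]
   2.1 [ 2.16  0.21 -1.47  2.36 -0.51  0.19  2.45]
   2.1 [ 2.16  0.21 -1.47  2.36 -0.51  0.19  2.45]
   2.1 [ 2.16  0.21 -1.47  2.36 -0.51  0.19  2.45]
up50 1 31 [ 0.4698 -0.3092  0.0641]
   0.05 [ 0.98  0.09 -0.29  2.33 -0.95  0.27 -0.35]
   0.05 [ 0.98  0.09 -0.29  2.33 -0.95  0.27 -0.35]
   0.05 [ 0.98  0.09 -0.29  2.33 -0.95  0.27 -0.35]
   0.05 [ 0.98  0.09 -0.29  2.33 -0.95  0.27 -0.35]
   0.05 [ 0.98  0.09 -0.29  2.33 -0.95  0.27 -0.35]
   0.05 [ 0.98  0.09 -0.29  2.33 -0.95  0.27 -0.35]
gauge 0 41 [0.5612 0.0278 0.0296]
   0.25 [-0.24  0.17 -0.03  2.36  1.34  0.16 -0.1 ]
   0.25 [-0.24  0.17 -0.03  2.36  1.34  0.16 -0.1 ]
   0.25 [-0.24  0.17 -0.03  2.36  1.34  0.16 -0.1 ]
   0.25 [-0.24  0.17 -0.03  2.36  1.34  0.16 -0.1 ]
   0.25 [-0.24  0.17 -0.03  2.36  1.34  0.16 -0.1 ]
   0.25 [-0.24  0.17 -0.03  2.36  1.34  0.16 -0.1 ]
gauge 1 2 [0.5612 0.0278 0.0296]
   2.36 [-1.48  0.36  1.26  2.38 -0.96  0.07 -1.11]
gauge front 0 0 [0.4819 0.0382 0.0496]
gauge front 1 0 [0.4819 0.0382 0.0496]
```

```bash
cat > scan.py <<'E'
from ik import *
rng=np.random.default_rng(1)
u=lambda y:np.array([np.cos(np.radians(y)),np.sin(np.radians(y)),0])
def tg(t,back=0,up=0):
    k=np.sin(np.radians(t))*.019;h=.019*np.cos(np.radians(t))
    return (np.array([.4795,-.3125,.039-h])+u(-19)*(.008+k-back)+[0,0,up],-19),(np.array([.567,.027,.045-h])+u(-7.5)*(-.017+k-back)+[0,0,up],-7.5)
if __name__=="__main__":
  for t in(32,36,40,44):
    for n,(p,y) in zip(("grasp","gauge"),tg(t)):
      for j1 in np.arange(-1,2.2,.4):
        L=[]
        for j5 in(-1,-.3,.4,1.2,2,3,4):
          for fl in (0,):
            M=Rt(y,t)
            lo2=lo.copy();hi2=hi.copy();lo2[6]=-6;hi2[6]=6
            q0=np.array([j1,.2,.6-j1 if n=="grasp" else -.25-j1,2.3,j5,.2,2-j5 if n=="grasp" else 1.2-j5])
            r=least_squares(lambda q:np.r_[res(q,p,M),.0003*(q[0]-j1)],np.clip(q0,lo2+.01,hi2-.01),bounds=(lo2,hi2))
            if np.linalg.norm(r.fun[:6])<1e-3 and abs(r.x[0]-j1)<.1:
                s=tuple(r.x[2:].round(1));
                if s not in L:L.append(s)
        print(t,n,"j1=%.1f"%j1," ".join("[%.1f %.1f %.1f %.1f %.1f]"%s for s in L))
E
python3 scan.py
```

```text
32 grasp j1=-1.0 
32 grasp j1=-0.6 
32 grasp j1=-0.2 [0.8 2.2 -1.2 0.4 2.9]
32 grasp j1=0.2 [0.4 2.2 -1.0 0.3 2.8]
32 grasp j1=0.6 [0.0 2.2 -0.9 0.2 2.6]
32 grasp j1=1.0 [-0.4 2.2 -0.6 0.2 2.5]
32 grasp j1=1.4 [-0.8 2.2 -0.1 0.2 2.0]
32 grasp j1=1.8 [-1.3 2.3 0.9 0.2 1.1]
32 gauge j1=-1.0 [0.8 2.3 0.3 0.2 0.9]
32 gauge j1=-0.6 [0.4 2.3 0.6 0.2 0.6]
32 gauge j1=-0.2 [-0.0 2.3 0.8 0.2 0.5]
32 gauge j1=0.2 [-0.4 2.3 0.9 0.2 0.4]
32 gauge j1=0.6 [-0.8 2.3 1.0 0.3 0.3]
32 gauge j1=1.0 [-1.2 2.3 1.2 0.4 0.2]
32 gauge j1=1.4 
32 gauge j1=1.8 
36 grasp j1=-1.0 
36 grasp j1=-0.6 
36 grasp j1=-0.2 
36 grasp j1=0.2 
36 grasp j1=0.6 
36 grasp j1=1.0 [-0.3 2.3 -1.2 0.2 3.1]
36 grasp j1=1.4 [-0.8 2.3 -0.8 0.1 2.7]
36 grasp j1=1.8 [-1.2 2.3 1.1 0.1 1.0]
36 gauge j1=-1.0 [0.7 2.4 1.1 0.1 0.1]
36 gauge j1=-0.6 [0.3 2.4 1.3 0.1 -0.1]
36 gauge j1=-0.2 [-0.1 2.4 1.3 0.2 -0.1]
36 gauge j1=0.2 [-0.5 2.4 1.4 0.2 -0.1]
36 gauge j1=0.6 [-0.8 2.4 1.5 0.2 -0.1]
36 gauge j1=1.0 [-1.3 2.4 1.6 0.3 -0.1]
36 gauge j1=1.4 
36 gauge j1=1.8 
40 grasp j1=-1.0 
40 grasp j1=-0.6 
40 grasp j1=-0.2 
40 grasp j1=0.2 
40 grasp j1=0.6 
40 grasp j1=1.0 
40 grasp j1=1.4 [-0.7 2.3 4.4 0.1 -2.5]
40 grasp j1=1.8 [-1.2 2.4 2.1 0.1 -0.1]
40 gauge j1=-1.0 
40 gauge j1=-0.6 [0.3 2.4 2.0 0.2 -0.8]
40 gauge j1=-0.2 [-0.1 2.4 1.9 0.2 -0.7]
40 gauge j1=0.2 [-0.4 2.4 1.9 0.2 -0.6] [-0.5 2.4 1.9 0.2 -0.6]
40 gauge j1=0.6 
40 gauge j1=1.0 
40 gauge j1=1.4 
40 gauge j1=1.8 
44 grasp j1=-1.0 
44 grasp j1=-0.6 [1.3 2.4 4.3 0.7 -2.8]
44 grasp j1=-0.2 [0.9 2.4 4.2 0.5 -2.6]
44 grasp j1=0.2 [0.5 2.4 4.2 0.4 -2.5]
44 grasp j1=0.6 [0.1 2.4 4.2 0.3 -2.4]
44 grasp j1=1.0 [-0.3 2.4 4.1 0.3 -2.3]
44 grasp j1=1.4 [-0.7 2.4 4.0 0.2 -2.0]
44 grasp j1=1.8 [-1.1 2.4 3.2 0.1 -1.1]
44 gauge j1=-1.0 
44 gauge j1=-0.6 
44 gauge j1=-0.2 
44 gauge j1=0.2 
44 gauge j1=0.6 
44 gauge j1=1.0 
44 gauge j1=1.4 
44 gauge j1=1.8
```

```bash
cat > sim.py <<'E'
from ik import *
def jac(q):
    P,M=fk2(q,X);J=np.zeros((6,7));e=1e-5
    for i in range(7):
        d=np.array(q,float);d[i]+=e;A,B=fk2(d,X);J[:3,i]=(A-P)/e;J[3:,i]=R.from_matrix(B@M.T).as_rotvec()/e
    return P,M,J
def sim(q,rows,lam=1e-3,w=1.0,sub=6,cmd=None,log=None):
    "rows: (travel mm, turn deg). returns q, commanded pose"
    q=np.array(q,float);P,M=cmd if cmd else fk2(q,X)
    for tr,dr in rows:
        P0,M0=P,M;P1=P0+M0@np.array(tr)/1000;rv=np.radians(dr);
        for k in range(1,sub+1):
            Pt=P0+(P1-P0)*k/sub;Mt=M0@R.from_rotvec(rv*k/sub).as_matrix()
            for _ in range(3):
                p,m,J=jac(q);e=np.r_[(Pt-p),w*R.from_matrix(Mt@m.T).as_rotvec()];J[3:]*=w
                dq=J.T@np.linalg.solve(J@J.T+lam*np.eye(6),e);q=np.clip(q+dq,lo,hi)
        P,M=P1,M0@R.from_rotvec(rv).as_matrix()
        if log is not None:log.append(q.copy())
    return q,(P,M)
if __name__=="__main__":
    q0=D[0][0];Z=[0,0,0]
    rows=[([-30,42,-7.5],Z)]*8+[([-50,15,0],Z)]*9+[(Z,[-10,0,0])]*2+[(Z,Z)]
    for lam in(1e-5,1e-3,1e-2):
      for w in(1,.3):
        L=[];q,c=sim(q0,rows,lam,w);print(lam,w,q.round(2))
    q,c=sim(D[1][0],[(Z,[-10,.1,-.4]),(Z,[-10,.1,-.3])]+[([-17,-22,43.7],Z)]*4+[(Z,Z)]*2);print(q.round(2),"real",D[2][0].round(2))
E
python3 sim.py; python3 - <<'E'
E
```

```text
1e-05 1 [-0.44 -0.46  0.62  2.05  0.35  1.13  1.31]
1e-05 0.3 [-0.44 -0.46  0.62  2.05  0.35  1.13  1.31]
0.001 1 [-0.44 -0.46  0.62  2.05  0.35  1.13  1.31]
0.001 0.3 [-0.44 -0.46  0.62  2.05  0.35  1.13  1.31]
0.01 1 [-0.44 -0.46  0.62  2.05  0.35  1.13  1.31]
0.01 0.3 [-0.44 -0.46  0.62  2.05  0.35  1.13  1.31]
[-0.41 -0.24  1.04  2.42 -0.16  0.17  2.08] real [-0.18 -0.21  0.76  2.39 -0.04  0.4   1.88]
```

```bash
cat > route.py <<'E'
from sim import *
u=lambda y:np.array([np.cos(np.radians(y)),np.sin(np.radians(y)),0])
T=32;G_=.005
k=np.sin(np.radians(T))*.019;h=.019*np.cos(np.radians(T))
def gr(back=0,up=0): return (np.array([.4795,-.3125,.039-h])+u(-19)*(G_+k-back)+[0,0,up],-19,T)
def ga(back=0,up=0): return (np.array([.567,.027,.046-h])+u(-7.5)*(G_-.025+k-back)+[0,0,up],-7.5,T)
def go(q,wps,fl=0,lam=1e-4,step=.03,verbose=1):
    q=np.array(q,float);P,M=fk2(q,X);F=np.diag([1-2*fl,1-2*fl,1]);n=0
    for w in wps:
        p,y,t=w[:3];N=Rt(y,t)@F;rv=R.from_matrix(M.T@N).as_rotvec();d=np.array(p)-P
        m=max(2,int(np.ceil(max(np.linalg.norm(d)/step,np.linalg.norm(rv)/.14))));n+=m
        for i in range(1,m+1):
            for _ in range(3):
                pp,mm,J=jac(q);e=np.r_[P+d*i/m-pp,R.from_matrix(M@R.from_rotvec(rv*i/m).as_matrix()@mm.T).as_rotvec()]
                q=np.clip(q+J.T@np.linalg.solve(J@J.T+lam*np.eye(6),e),lo,hi)
        P,M=np.array(p,float),N
        er=np.linalg.norm(res(q,P,M))
        if verbose:print("   ",np.round(P,3),q.round(2),"err %.4f"%er)
    return q,n
HUB=(np.array([.43,-.22,.30]),-19,20)
JOB=[gr(.035,.06),gr(),gr(.0,.008),gr(.02,.012),gr(.05,.06),((.43,-.25,.17),-19,25),((.46,-.08,.20),-13,25),((.49,.03,.19),-7.5,27),ga(.045,.06),ga(.035,.033),ga(.0,.003)]
if __name__=="__main__":
    for fl in(0,1):
      for j1 in(-.4,0,.4,.8,1.2):
        M=Rt(-19,20)@np.diag([1-2*fl,1-2*fl,1])
        r=least_squares(lambda q:np.r_[res(q,HUB[0],M),.003*(q[0]-j1)],np.array([j1,-.3,.4-j1,2.04,0,1.09,1.7-3.14*fl]),bounds=(lo,hi))
        print("fl",fl,"hub",r.x.round(2));go(r.x,JOB,fl)
E
python3 route.py
```

```text
fl 0 hub [-0.4  -0.43  0.59  2.02  0.31  1.14  1.35]
    [ 0.461 -0.306  0.083] [-0.82 -0.18  1.34  2.32  0.11  0.3   1.74] err 0.0132
    [ 0.494 -0.317  0.023] [ 0.28 -0.2   0.19  2.42  0.06  0.07  1.68] err 0.1883
    [ 0.494 -0.317  0.031] [ 0.67  0.22 -0.05  2.23 -0.77  0.24  2.57] err 0.0000
    [ 0.475 -0.311  0.035] [ 0.69  0.17 -0.05  2.28 -0.79  0.26  2.6 ] err 0.0001
    [ 0.446 -0.301  0.083] [ 0.67  0.    0.    2.32 -0.59  0.37  2.41] err 0.0000
    [ 0.43 -0.25  0.17] [ 0.7  -0.22 -0.13  2.24 -0.23  0.72  1.94] err 0.0000
    [ 0.46 -0.08  0.2 ] [ 0.59 -0.39 -0.41  2.28 -0.23  0.81  1.64] err 0.0000
    [0.49 0.03 0.19] [ 0.54 -0.38 -0.62  2.27 -0.24  0.73  1.48] err 0.0000
    [0.513 0.034 0.09 ] [ 0.72 -0.18 -0.9   2.39 -0.09  0.31  1.3 ] err 0.0000
    [0.522 0.033 0.063] [ 0.96 -0.09 -1.14  2.39  0.09  0.23  1.14] err 0.0000
    [0.557 0.028 0.033] [ 0.45  0.05 -0.54  2.38 -0.35  0.2   1.6 ] err 0.0744
fl 0 hub [ 0.   -0.33  0.33  2.01  0.11  1.1   1.53]
    [ 0.461 -0.306  0.083] [-0.21  0.01  0.82  2.3  -0.5   0.34  2.28] err 0.0000
    [ 0.494 -0.317  0.023] [-0.
[... 7539 characters left out ...]
17  0.031] [ 1.12  0.24 -0.5   2.23 -0.51  0.21 -0.78] err 0.0000
    [ 0.475 -0.311  0.035] [ 1.2   0.19 -0.55  2.28 -0.6   0.22 -0.68] err 0.0000
    [ 0.446 -0.301  0.083] [ 1.25 -0.01 -0.54  2.33 -0.66  0.39 -0.65] err 0.0000
    [ 0.43 -0.25  0.17] [ 1.26 -0.29 -0.6   2.25 -0.48  0.78 -0.98] err 0.0000
    [ 0.46 -0.08  0.2 ] [ 1.04 -0.5  -0.71  2.29 -0.56  0.9  -1.21] err 0.0218
    [0.49 0.03 0.19] [ 0.85 -0.5  -0.83  2.28 -0.52  0.8  -1.42] err 0.0135
    [0.513 0.034 0.09 ] [ 0.99 -0.33 -1.11  2.41 -0.54  0.36 -1.44] err 0.0000
    [0.522 0.033 0.063] [ 1.18 -0.24 -1.31  2.41 -0.49  0.26 -1.47] err 0.0000
    [0.557 0.028 0.033] [ 1.71 -0.17 -1.47  2.37 -0.44  0.15 -1.5 ] err 0.2378
```

```bash
cat > search.py <<'E'
from route import *
import route,time
qc=manip.get_obs()["joint_pos"]
q,_=go(qc,[((.44,-.27,.15),-19,30),HUB],0);print("hub from now",q.round(2))
np.save("hubq.npy",q)
rng=np.random.default_rng(3);t0=time.time();B=[]
while time.time()-t0<200:
    m=rng.integers(2,4)
    W=[(np.r_[rng.uniform(.38,.62),rng.uniform(-.35,.3),rng.uniform(.3,.5)],rng.uniform(-90,60),rng.uniform(-25,30)) for _ in range(m)]
    a,n=go(q,W+[HUB],0,step=.05,verbose=0)
    if np.linalg.norm(res(a,HUB[0],Rt(-19,20)))<1e-3:B.append(((a[0]-q[0])/(n+3),a[0]-q[0],n,W,a))
B.sort(key=lambda b:-b[0])
for b in B[:4]:print(b[0].round(4),b[1].round(2),b[2],[(w[0].round(2).tolist(),round(w[1]),round(w[2])) for w in b[3]],b[4].round(2))
B.sort(key=lambda b:-b[1])
for b in B[:4]:print(b[0].round(4),b[1].round(2),b[2],[(w[0].round(2).tolist(),round(w[1]),round(w[2])) for w in b[3]],b[4].round(2))
E
python3 search.py
```

```text
[ 0.44 -0.27  0.15] [ 0.15 -0.2   0.39  2.3  -0.1   0.53  1.86] err 0.0000
    [ 0.43 -0.22  0.3 ] [ 0.18 -0.31  0.19  2.01  0.04  1.1   1.6 ] err 0.0000
hub from now [ 0.18 -0.31  0.19  2.01  0.04  1.1   1.6 ]
0.0377 1.13 27 [([0.46, 0.28, 0.31], -65, 25), ([0.57, 0.07, 0.33], -4, -8)] [ 1.31 -0.43 -0.61  2.02 -0.43  1.18  2.04]
0.035 1.15 30 [([0.59, 0.01, 0.48], -38, -7), ([0.61, -0.15, 0.34], -4, 10), ([0.6, -0.34, 0.32], 56, 26)] [ 1.34 -0.44 -0.63  2.02 -0.45  1.19  2.05]
0.031 0.87 25 [([0.41, 0.3, 0.32], -87, 26), ([0.6, -0.02, 0.36], -31, 10)] [ 1.05 -0.36 -0.45  2.01 -0.3   1.14  1.92]
0.0296 1.06 33 [([0.53, 0.23, 0.47], -75, 21), ([0.6, 0.29, 0.31], -50, -2), ([0.46, -0.24, 0.48], -31, -19)] [ 1.25 -0.41 -0.57  2.02 -0.4   1.17  2.01]
0.035 1.15 30 [([0.59, 0.01, 0.48], -38, -7), ([0.61, -0.15, 0.34], -4, 10), ([0.6, -0.34, 0.32], 56, 26)] [ 1.34 -0.44 -0.63  2.02 -0.45  1.19  2.05]
0.0377 1.13 27 [([0.46, 0.28, 0.31], -65, 25), ([0.57, 0.07, 0.33], -4, -8)] [ 1.31 -0.43 -0.61  2.02 -0.43  1.18  2.04]
0.0268 1.13 39 [([0.48, 0.25, 0.35], -88, 25), ([0.6, 0.11, 0.31], 34, 6), ([0.51, 0.13, 0.43], 45, 21)] [ 1.31 -0.43 -0.61  2.02 -0.43  1.18  2.04]
0.0267 1.12 39 [([0.39, 0.25, 0.31], -89, 23), ([0.6, 0.19, 0.34], 23, -19), ([0.38, 0.17, 0.37], 19, -17)] [ 1.3  -0.43 -0.61  2.02 -0.43  1.18  2.03]
```

```bash
python3 - <<'E'
from h import *
plan(((.44,-.27,.15),-19,30),((.43,-.22,.30),-19,20))
E
```

```text
turn [ 9.32  0.71 -0.26] shift [ 20.    4.3 -78.7]
turn [10. -0. -0.] shift [  44.    27.1 -149.8]
```

Request:
{"method": "servo_tool", "body": {"moves": [{"travel": [5,1,-20],"dr": [2.3,0.2,-0.1]},{"travel": [5,1,-20],"dr": [2.3,0.2,-0.1]},{"travel": [5,1,-20],"dr": [2.3,0.2,0]},{"travel": [5,1,-19],"dr": [2.4,0.1,0]},{"travel": [11,6,-37],"dr": [2.5,0,0]},{"travel": [11,6,-37],"dr": [2.5,0,0]},{"travel": [11,7,-37],"dr": [2.5,0,0]},{"travel": [11,7,-38],"dr": [2.5,0,0]},{"travel": [0,0,0],"dr": [0,0,0]}]}}

```text
clock: 6.0
position: [0.4142, -0.2195, 0.2694]
ee_rot: [0.795, 0.569, 0.13, 0.164]
ft_force: [0.4, -0.2, -1.2]
grip_width: 0.38
```

```bash
cat > ev.py <<'E'
from route import *
import sys
q=manip.get_obs()["joint_pos"];print("now",q.round(2))
L=[]
for y1 in(.1,.2,.28):
  for yw in(-30,-50,-65):
    for x2 in(.5,.57):
        W=[((.46,y1,.31),yw,25),((x2,.07,.33),-4,-8),HUB]
        a,n=go(q,W,0,step=.05,verbose=0);b=a;bad=[];mg=9
        for w in JOB:
            b,_=go(b,[w],0,step=.03,verbose=0)
            e=np.linalg.norm(res(b,np.array(w[0]),Rt(w[1],w[2])));bad.append(e);mg=min(mg,min(np.minimum(b-lo,hi-b)))
        print(y1,yw,x2,n,a[:3].round(2),"err",max(bad).round(4),np.argmax(bad),"margin",mg.round(3))
E
python3 ev.py
```

```text
now [ 0.09 -0.38  0.26  2.13  0.08  0.97  1.57]
0.1 -30 0.5 19 [ 0.36 -0.3   0.06] err 0.0391 1 margin 0.0
0.1 -30 0.57 20 [ 0.43 -0.3   0.01] err 0.0331 1 margin 0.0
0.1 -50 0.5 20 [ 0.46 -0.3  -0.01] err 0.0299 1 margin 0.0
0.1 -50 0.57 21 [ 0.56 -0.3  -0.09] err 0.0212 1 margin 0.0
0.1 -65 0.5 22 [ 0.55 -0.3  -0.08] err 0.0222 1 margin 0.0
0.1 -65 0.57 23 [ 0.67 -0.31 -0.17] err 0.0806 10 margin 0.0
0.2 -30 0.5 21 [ 0.44 -0.3   0.  ] err 0.0316 1 margin 0.0
0.2 -30 0.57 22 [ 0.53 -0.3  -0.07] err 0.0237 1 margin 0.0
0.2 -50 0.5 22 [ 0.57 -0.31 -0.1 ] err 0.0199 1 margin 0.0
0.2 -50 0.57 23 [ 0.7  -0.31 -0.19] err 0.2215 10 margin 0.0
0.2 -65 0.5 24 [ 0.7  -0.31 -0.19] err 0.2148 10 margin 0.0
0.2 -65 0.57 25 [ 0.86 -0.33 -0.31] err 0.2504 10 margin 0.0
0.28 -30 0.5 22 [ 0.55 -0.3  -0.08] err 0.022 1 margin 0.0
0.28 -30 0.57 23 [ 0.66 -0.31 -0.16] err 0.1513 10 margin 0.0
0.28 -50 0.5 23 [ 0.77 -0.32 -0.25] err 0.0623 10 margin 0.0
0.28 -50 0.57 24 [ 0.96 -0.34 -0.38] err 0.2874 10 margin 0.0
0.28 -65 0.5 25 [ 0.95 -0.34 -0.38] err 0.2877 10 margin 0.0
0.28 -65 0.57 26 [ 1.25 -0.41 -0.57] err 0.2266 10 margin 0.0
```

```bash
cat > ev2.py <<'E'
from route import *
q=manip.get_obs()["joint_pos"]
def run(q,W):
    e=0;m=9
    for w in W:
        q,_=go(q,[w],0,step=.04,verbose=0);e=max(e,np.linalg.norm(res(q,np.array(w[0]),Rt(w[1],w[2]))));m=min(m,min(np.minimum(q-lo,hi-q)))
    return q,e,m
for L in([((.46,.2,.31),-65,25),((.57,.07,.33),-4,-8)],[((.46,.24,.31),-65,25),((.57,.07,.33),-4,-8)],):
    a,e,m=run(q,L+[HUB]+JOB[:6]);print("grasp part",a.round(2),e.round(4),m.round(3))
    g,_,_=run(q,L+[HUB]+JOB[:2]);print("  at grasp",g.round(2))
    for x in(.5,.57):
      for y in(.1,.2):
        for yw in(-30,-50):
            W=[((.46,-.1,.25),-13,15),((x,.05,.33),-4,-8),((.46,y,.31),yw,20)]+JOB[7:]
            b,e,m=run(a,W);print("   ",x,y,yw,b.round(2),"err",e.round(4),"m",m.round(3))
E
python3 ev2.py
```

```text
grasp part [ 0.8  -0.22 -0.22  2.24 -0.27  0.72  1.98] 0.0 0.024
  at grasp [ 0.8   0.24 -0.17  2.23 -0.76  0.22  2.58]
    0.5 0.1 -30 [ 1.18  0.41 -1.45  2.36  1.34  0.46  0.13] err 0.0009 m 0.022
    0.5 0.1 -50 [ 0.83  0.21 -1.06  2.33  1.08  0.29  0.28] err 0.0 m 0.032
    0.5 0.2 -30 [ 0.91  0.23 -1.15  2.34  1.12  0.31  0.25] err 0.0 m 0.031
    0.5 0.2 -50 [ 0.63  0.18 -0.86  2.33  0.99  0.26  0.34] err 0.0 m 0.035
    0.57 0.1 -30 [ 1.12  0.34 -1.37  2.35  1.27  0.4   0.16] err 0.0001 m 0.029
    0.57 0.1 -50 [ 0.7   0.19 -0.93  2.33  1.02  0.27  0.32] err 0.0 m 0.034
    0.57 0.2 -30 [ 0.79  0.21 -1.02  2.33  1.06  0.28  0.29] err 0.0 m 0.033
    0.57 0.2 -50 [ 0.52  0.17 -0.75  2.32  0.96  0.25  0.36] err 0.0 m 0.036
grasp part [ 0.96 -0.24 -0.36  2.24 -0.34  0.74  2.04] 0.0 0.06
  at grasp [ 0.93  0.25 -0.3   2.23 -0.68  0.2   2.51]
    0.5 0.1 -30 [ 1.37  0.05 -1.47  2.35  0.44  0.14  0.84] err 0.0686 m 0.0
    0.5 0.1 -50 [-0.13 -0.14  0.13  2.42 -0.58  0.17  2.3 ] err 0.1514 m 0.0
    0.5 0.2 -30 [ 0.47  0.09 -0.59  2.36 -0.16  0.16  1.41] err 0.0651 m 0.0
    0.5 0.2 -50 [ 1.03  0.28 -1.28  2.35  1.2   0.35  0.2 ] err 0.0 m 0.03
    0.57 0.1 -30 [ 1.28  0.06 -1.44  2.35  0.46  0.14  0.82] err 0.0622 m 0.0
    0.57 0.1 -50 [ 1.14  0.36 -1.4   2.35  1.29  0.42  0.15] err 0.0003 m 0.029
    0.57 0.2 -30 [-0.13 -0.14  0.13  2.42 -0.58  0.17  2.3 ] err 0.1517 m 0.0
    0.57 0.2 -50 [ 0.74  0.2  -0.97  2.33  1.04  0.27  0.31] err 0.0 m 0.033
```

```bash
cat > ev3.py <<'E'
from ev2 import run
from route import *
def split(W,P):
    o=[]
    for p,y,t in W:o+=[(P,y,t),(p,y,t)];P=np.array(p,float)
    return o
if __name__=="__main__":
    ob=manip.get_obs();q=ob["joint_pos"]
    for y in(.16,.2,.24):
        W=[((.46,y,.31),-65,25),((.57,.07,.33),-4,-8),HUB]
        a,e,m=run(q,split(W,fk2(q,X)[0]));g,e2,m2=run(a,JOB[:6]);print(y,a.round(2),e.round(4),m.round(3),g.round(2),e2.round(4),m2.round(3))
    plan(((.46,.2,.31),-65,25),((.57,.07,.33),-4,-8),HUB)
E
sed -i 's/^for L in/if __name__=="__main__":\n  for L in/; s/^    a,e,m=run/      a,e,m=run/' ev2.py
python3 - <<'E'
s=open('ev2.py').read();i=s.index('if __name__')
open('ev2.py','w').write(s[:i])
E
python3 ev3.py
```

```text
0.16 [ 0.4  -0.3   0.03  2.01 -0.05  1.1   1.68] 0.0 0.196 [ 0.41 -0.22  0.11  2.24 -0.12  0.7   1.83] 0.0366 0.0
0.2 [ 0.48 -0.3  -0.03  2.01 -0.08  1.1   1.71] 0.0 0.196 [ 0.48 -0.22  0.05  2.24 -0.15  0.7   1.86] 0.029 0.0
0.24 [ 0.59 -0.31 -0.11  2.01 -0.12  1.1   1.75] 0.0 0.194 [ 0.57 -0.21 -0.03  2.24 -0.18  0.71  1.89] 0.0188 0.0
turn [ -1.32 -20.25  41.74] shift [ 218.9 -309.9 -189.3]
turn [ 29.79   9.13 -61.1 ] shift [-122.   114.9  -36.3]
turn [-27.84  -1.58  15.07] shift [-319.8  -45.9   15.2]
```

```bash
cat > ev4.py <<'E'
from ev2 import run
from route import *
q=manip.get_obs()["joint_pos"];P0=fk2(q,X)[0]
o=manip.get_obs()
y0,t0=-19.5,24
for y in(.2,.26):
  for yw in(-50,-65):
    for o1 in("ts","st"):
      for o2 in("ts","st"):
        for o3 in("ts","st"):
          S=[];P,a=P0,(y0,t0)
          for od,(p,yy,t) in zip((o1,o2,o3),[((.46,y,.31),yw,25),((.57,.07,.33),-4,-8),HUB]):
            S+=[(P,yy,t) if od=="ts" else (p,*a),(p,yy,t)];P,a=p,(yy,t)
          b,e,m=run(q,S);print(y,yw,o1,o2,o3,b[:3].round(2),e.round(4),m.round(2))
E
python3 ev4.py | sort -k6 | tail -40
```

```text
0.2 -50 ts ts ts [ 0.43 -0.3   0.01] 0.0 0.17
0.2 -50 st ts ts [ 0.46 -0.3  -0.01] 0.0 0.2
0.2 -65 ts ts ts [ 0.48 -0.3  -0.03] 0.0 0.2
0.2 -50 ts st ts [ 0.52 -0.3  -0.06] 0.0 0.17
0.2 -50 st st ts [ 0.55 -0.3  -0.08] 0.0 0.2
0.2 -65 st ts ts [ 0.55 -0.3  -0.08] 0.0 0.2
0.26 -50 ts st ts [ 0.56 -0.31 -0.09] 0.0 0.17
0.26 -50 st st ts [ 0.58 -0.31 -0.1 ] 0.0 0.19
0.26 -50 ts ts ts [ 0.6  -0.31 -0.12] 0.0 0.17
0.2 -65 ts st ts [ 0.61 -0.31 -0.12] 0.0 0.19
0.26 -50 st ts ts [ 0.61 -0.31 -0.13] 0.0 0.19
0.26 -65 ts st ts [ 0.65 -0.31 -0.16] 0.0 0.19
0.26 -65 ts ts ts [ 0.66 -0.31 -0.17] 0.0 0.19
0.2 -65 st st ts [ 0.69 -0.31 -0.19] 0.0 0.19
0.2 -50 ts ts st [ 0.7  -0.31 -0.19] 0.0 0.17
0.26 -65 st st ts [ 0.7  -0.31 -0.2 ] 0.0 0.19
0.26 -65 st ts ts [ 0.72 -0.31 -0.21] 0.0 0.19
0.2 -50 st ts st [ 0.73 -0.31 -0.22] 0.0 0.19
0.2 -65 ts ts st [ 0.76 -0.32 -0.24] 0.0 0.18
0.2 -50 ts st st [ 0.81 -0.32 -0.27] 0.0 0.17
0.2 -50 st st st [ 0.84 -0.33 -0.3 ] 0.0 0.17
0.2 -65 st ts st [ 0.85 -0.33 -0.3 ] 0.0 0.17
0.26 -50 ts st st [ 0.86 -0.33 -0.31] 0.0 0.17
0.26 -50 st st st [ 0.88 -0.33 -0.32] 0.0 0.17
0.26 -50 ts ts st [ 0.9  -0.33 -0.34] 0.0 0.17
0.2 -65 ts st st [ 0.91 -0.34 -0.35] 0.0 0.16
0.26 -50 st ts st [ 0.92 -0.34 -0.35] 0.0 0.16
0.26 -65 ts st st [ 0.97 -0.34 -0.39] 0.0 0.16
0.26 -65 ts ts st [ 0.99 -0.35 -0.4 ] 0.0 0.15
0.2 -65 st st st [ 1.02 -0.35 -0.43] 0.0 0.15
0.26 -65 st st st [ 1.04 -0.36 -0.44] 0.0 0.14
0.26 -65 st ts st [ 1.07 -0.36 -0.46] 0.0 0.14
```

```bash
cat >> h.py <<'E'
def planst(*tg):
    "prints shift (mm, old tool axes) then turn (deg)"
    o=manip.get_obs();P=o["position"];M=R.from_quat(o["ee_rot"]).as_matrix();print(P.round(4),o["joint_pos"].round(2),o["grip_width"].round(3))
    for p,y,t in tg:
        N=Rt(y,t);p=np.array(p);print("shift",(1000*M.T@(p-P)).round(1),"turn",np.degrees(R.from_matrix(M.T@N).as_rotvec()).round(2));M,P=N,p
E
python3 -c "
from h import *
planst(((.46,.2,.31),-50,25),((.57,.07,.33),-4,-8),((.43,-.22,.30),-19,20))"
```

```text
Traceback (most recent call last):
  File "h.py", line 25, in planst
    o=manip.get_obs();P=o["position"];M=R.from_quat(o["ee_rot"]).as_matrix();print(P.round(4),o["joint_pos"].round(2),o["grip_width"].round(3))
                                                                                                                      ^^^^^^^^^^^^^^^^^^^^^
AttributeError: 'float' object has no attribute 'round'
```

```bash
sed -i 's/o\["grip_width"\].round(3)/round(o["grip_width"],3)/' h.py
python3 -c "
from h import *
planst(((.46,.2,.31),-50,25),((.57,.07,.33),-4,-8),((.43,-.22,.30),-19,20))"
```

```text
[ 0.4142 -0.2195  0.2694] [ 0.09 -0.38  0.26  2.13  0.08  0.97  1.57] 0.38
shift [413.  -69.4 -66.5] turn [ -1.2  -14.05  28.08]
shift [  0.7 162.8  53.8] turn [ 31.19   6.89 -46.1 ]
shift [-299.1 -114.1   46.3] turn [-27.84  -1.58  15.07]
```

Request:
{"method": "servo_tool", "body": {"moves": [{"travel": [46,-7.7,-7.4],"dr": [0,0,0]},{"travel": [46,-7.7,-7.4],"dr": [0,0,0]},{"travel": [46,-7.7,-7.4],"dr": [0,0,0]},{"travel": [46,-7.7,-7.4],"dr": [0,0,0]},{"travel": [46,-7.7,-7.4],"dr": [0,0,0]},{"travel": [46,-7.7,-7.4],"dr": [0,0,0]},{"travel": [46,-7.7,-7.4],"dr": [0,0,0]},{"travel": [46,-7.7,-7.4],"dr": [0,0,0]},{"travel": [46,-7.7,-7.4],"dr": [0,0,0]},{"travel": [0,0,0],"dr": [-0.4,-4.7,9.4]},{"travel": [0,0,0],"dr": [-0.4,-4.7,9.4]},{"travel": [0,0,0],"dr": [-0.4,-4.7,9.4]}]}}

```text
clock: 7.5
position: [0.4598, 0.2007, 0.307]
ee_rot: [0.919, 0.33, 0.072, 0.202]
ft_force: [0.5, 0.3, 0.2]
grip_width: 0.381
```

Request:
{"method": "servo_tool", "body": {"moves": [{"travel": [0,40.7,13.4],"dr": [0,0,0]},{"travel": [0,40.7,13.4],"dr": [0,0,0]},{"travel": [0,40.7,13.4],"dr": [0,0,0]},{"travel": [0,40.7,13.4],"dr": [0,0,0]},{"travel": [0,0,0],"dr": [5.2,1.2,-7.7]},{"travel": [0,0,0],"dr": [5.2,1.2,-7.7]},{"travel": [0,0,0],"dr": [5.2,1.2,-7.7]},{"travel": [0,0,0],"dr": [5.2,1.2,-7.7]},{"travel": [0,0,0],"dr": [5.2,1.1,-7.7]},{"travel": [0,0,0],"dr": [5.2,1.1,-7.6]}]}}

```text
clock: 8.75
position: [0.5689, 0.0693, 0.3263]
ee_rot: [0.729, 0.681, -0.048, -0.055]
ft_force: [-0.1, 0.3, 0.2]
grip_width: 0.381
```

Request:
{"method": "servo_tool", "body": {"moves": [{"travel": [-42.7,-16.3,6.6],"dr": [0,0,0]},{"travel": [-42.7,-16.3,6.6],"dr": [0,0,0]},{"travel": [-42.7,-16.3,6.6],"dr": [0,0,0]},{"travel": [-42.7,-16.3,6.6],"dr": [0,0,0]},{"travel": [-42.7,-16.3,6.6],"dr": [0,0,0]},{"travel": [-42.7,-16.3,6.6],"dr": [0,0,0]},{"travel": [-42.7,-16.3,6.6],"dr": [0,0,0]},{"travel": [0,0,0],"dr": [-7,-0.4,3.8]},{"travel": [0,0,0],"dr": [-7,-0.4,3.8]},{"travel": [0,0,0],"dr": [-7,-0.4,3.8]},{"travel": [0,0,0],"dr": [-7,-0.4,3.7]}]}}

```text
clock: 10.12
position: [0.4275, -0.2198, 0.2955]
ee_rot: [0.803, 0.569, 0.102, 0.142]
ft_force: [0.0, 1.3, 0.2]
grip_width: 0.379
```

```bash
cat > ev5.py <<'E'
from ev2 import run
from route import *
q=manip.get_obs()["joint_pos"]
for w in JOB[:6]:
    q,e,m=run(q,[w]);print(q.round(2),e.round(4),m.round(3))
planst(*JOB[:6])
E
python3 ev5.py
```

```text
[ 0.8   0.03 -0.13  2.29 -0.58  0.36  2.39] 0.0 0.132
[ 0.8   0.24 -0.17  2.23 -0.76  0.22  2.57] 0.0 0.025
[ 0.78  0.22 -0.15  2.23 -0.72  0.23  2.53] 0.0 0.069
[ 0.81  0.17 -0.16  2.28 -0.75  0.25  2.58] 0.0 0.025
[ 0.8   0.   -0.11  2.32 -0.6   0.37  2.42] 0.0 0.1
[ 0.81 -0.22 -0.23  2.24 -0.27  0.72  1.98] 0.0 0.178
[ 0.4275 -0.2198  0.2955] [ 0.84 -0.27 -0.36  1.98 -0.16  1.07  1.76] 0.379
shift [-71.  -16.9 220. ] turn [-1.189e+01 -1.000e-02 -3.800e-01]
shift [ 0.  -2.1 69.4] turn [0. 0. 0.]
shift [ 0.   4.2 -6.8] turn [0. 0. 0.]
shift [  0.  -14.8 -14. ] turn [0. 0. 0.]
shift [ -0.   -0.  -56.6] turn [0. 0. 0.]
shift [ 43.   18.8 -90.9] turn [ 7.  0. -0.]
```

Request:
{"method": "servo_tool", "body": {"moves": [{"travel": [-14.2,-3.4,44],"dr": [0,0,0]},{"travel": [-14.2,-3.4,44],"dr": [0,0,0]},{"travel": [-14.2,-3.4,44],"dr": [0,0,0]},{"travel": [-14.2,-3.4,44],"dr": [0,0,0]},{"travel": [-14.2,-3.4,44],"dr": [-4,0,-0.1]},{"travel": [0,0,0],"dr": [-4,0,-0.1]},{"travel": [0,0,0],"dr": [-4,0,-0.1]},{"travel": [0,0,0],"dr": [0,0,0]}]}}

```text
clock: 11.12
position: [0.4589, -0.3044, 0.0817]
ee_rot: [0.783, 0.559, 0.16, 0.222]
ft_force: [-0.3, 0.4, 0.9]
grip_width: 0.381
```

```bash
python3 -c "
from route import *
plan(gr())
print(manip.get_obs()['joint_pos'].round(3))"
```

```text
turn [-0.25 -0.11 -0.01] shift [-1.   0.4 69.6]
[ 0.952  0.056 -0.368  2.263 -0.39   0.31   2.171]
```

Request:
{"method": "servo_tool", "body": {"moves": [{"travel": [-0.3,0.1,17.4],"dr": [-0.1,-0.1,0]},{"travel": [-0.3,0.1,17.4],"dr": [-0.1,0,0]},{"travel": [-0.2,0.1,17.4],"dr": [0,0,0]},{"travel": [-0.2,0.1,17.4],"dr": [0,0,0]},{"travel": [0,0,0],"dr": [0,0,0]},{"travel": [0,0,0],"dr": [0,0,0]}]}}

```text
clock: 11.88
position: [0.4962, -0.3176, 0.0253]
ee_rot: [0.782, 0.559, 0.161, 0.225]
ft_force: [-0.4, -0.2, 0.6]
grip_width: 0.384
```

```bash
python3 -c "
from route import *
plan(gr());o=manip.get_obs()
print(o['joint_pos'].round(3),o['ft_force'])
im=manip.camera('wrist');cv2.imwrite('pics/w4.png',im)
cv2.imwrite('pics/w4v.png',cv2.resize(im[220:420,200:460],(780,600)))
"
```

```text
turn [ 0.15 -0.03  0.1 ] shift [-0.6 -3.3  0.8]
[ 0.884  0.249 -0.34   2.212 -0.316  0.156  2.117] [-0.35840521 -0.2337695   0.64156677]
```

View pics/w4v.png

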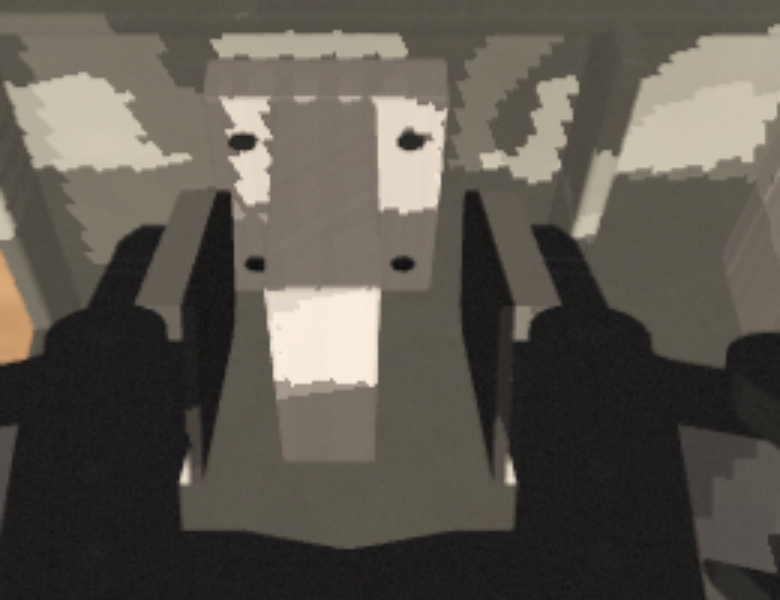

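Request:
{"method": "servo_tool", "body": {"moves": [{"travel": [-2,-2,0],"dr": [0.1,0,0.1]},{"travel": [0,0,0],"dr": [0,0,0]}]}}

```text
clock: 12.18
position: [0.4936, -0.3193, 0.0243]
ee_rot: [0.783, 0.558, 0.16, 0.225]
ft_force: [-0.3, 0.0, -0.0]
grip_width: 0.377
```

Request:
{"method": "servo_tool", "body": {"moves": [{"travel": [0,0,0],"dr": [0,0,0]},{"travel": [0,0,0],"dr": [0,0,0]},{"travel": [0,0,0],"dr": [0,0,0]},{"travel": [0,0,0],"dr": [0,0,0]},{"travel": [0,0,0],"dr": [0,0,0]},{"travel": [0,0,0],"dr": [0,0,0]}], "claw": 1, "squeeze": 80}}

```text
clock: 12.92
position: [0.4939, -0.3192, 0.0244]
ee_rot: [0.782, 0.558, 0.161, 0.225]
ft_force: [-3.9, 1.6, 5.8]
grip_width: 0.143
```

```bash
python3 -c "
from route import *
import pickle
o=manip.get_obs()
print(o['position'],o['joint_pos'].round(3),o['ft_force'],o['grip_width'])
c=manip.calibration('wrist');im=manip.camera('wrist');cv2.imwrite('pics/w5.png',im);pickle.dump((c,o),open('w5.pkl','wb'))
N=R.from_quat(o['ee_rot']).as_matrix();z=N[:,2];print('yaw',np.degrees(np.arctan2(-N[0,0],N[1,0])),'tilt',np.degrees(np.arccos(-z[2])),'x',N[:,0])
"
```

```text
[ 0.49391931 -0.31919108  0.02435779] [ 0.895  0.25  -0.345  2.213 -0.321  0.156  2.126] [-3.87954504  1.5945894   5.78257031] 0.14321249429983862
yaw -19.006237869107444 tilt 32.09680712507154 x [ 3.25671092e-01  9.45483125e-01 -3.00409662e-05]
```

Request:
{"method": "servo_tool", "body": {"moves": [{"travel": [0,2.6,-4.2],"dr": [0,0,0]},{"travel": [0,2.6,-4.2],"dr": [0,0,0]},{"travel": [0,0,0],"dr": [0,0,0]}]}}

```text
clock: 13.35
position: [0.4942, -0.3191, 0.0345]
ee_rot: [0.782, 0.558, 0.161, 0.225]
ft_force: [0.0, -0.0, -1.6]
grip_width: 0.148
```

```bash
python3 -c "
from ev2 import run
from route import *
o=manip.get_obs();q=o['joint_pos'];p=o['position'];print(p,q.round(3),o['ft_force'],o['grip_width'])
W=[(p-u(-19)*.02+[0,0,.004],-19,32),(p-u(-19)*.05+[0,0,.052],-19,32),((.43,-.25,.17),-19,25)]
for w in W:
    q,e,m=run(q,[w]);print(q.round(2),e.round(4),m.round(3))
plan(*W)
c=manip.calibration('wrist');im=manip.camera('wrist');cv2.imwrite('pics/w6.png',im)
"
```

```text
[ 0.49415905 -0.31908181  0.03446925] [ 0.889  0.227 -0.338  2.21  -0.319  0.18   2.118] [ 0.03779572 -0.04248667 -1.55113545] 0.1483542105165776
[ 1.15  0.18 -0.5   2.27 -0.61  0.24  2.47] 0.0 0.134
[ 1.19 -0.01 -0.48  2.32 -0.65  0.4   2.48] 0.0 0.099
[ 1.2  -0.28 -0.55  2.25 -0.45  0.77  2.13] 0.0 0.171
turn [ 0.12 -0.    0.01] shift [  0.  -14.8 -14. ]
turn [0. 0. 0.] shift [ -0.   -0.  -56.6]
turn [ 7.  0. -0.] shift [ 44.4   5.3 -89.7]
```

Request:
{"method": "servo_tool", "body": {"moves": [{"travel": [0,-7.4,-7],"dr": [0,0,0]},{"travel": [0,-7.4,-7],"dr": [0,0,0]},{"travel": [0,0,-14.1],"dr": [0,0,0]},{"travel": [0,0,-14.1],"dr": [0,0,0]},{"travel": [0,0,-14.2],"dr": [0,0,0]},{"travel": [0,0,-14.2],"dr": [0,0,0]},{"travel": [0,0,0],"dr": [3.5,0,0]},{"travel": [11,1.3,-22.4],"dr": [3.5,0,0]},{"travel": [11,1.3,-22.4],"dr": [0,0,0]},{"travel": [11,1.3,-22.4],"dr": [0,0,0]},{"travel": [11,1.3,-22.4],"dr": [0,0,0]},{"travel": [0,0,0],"dr": [0,0,0]}]}}

```text
clock: 14.9
position: [0.4282, -0.2498, 0.17]
ee_rot: [0.794, 0.567, 0.126, 0.178]
ft_force: [-0.7, 0.5, -1.1]
grip_width: 0.146
```

```bash
cat > ev6.py <<'E'
from ev2 import run
from route import *
import itertools
o=manip.get_obs();q0=o['joint_pos'];p=o['position'];print(p,q0.round(3),o['ft_force'],o['grip_width'])
y0,t0=-19,25
for x in(.57,.62):
  for y in(.2,.28):
    for yw in(-50,-65):
      for od in(("st","st","st"),("ts","ts","ts")):
        S=[];P,a=p,(y0,t0)
        for k,(pp,yy,t) in zip(od+("st",),[((x,.05,.33),-4,-8),((.46,y,.31),yw,20),((.47,.035,.20),-7.5,20),((.49,.03,.19),-7.5,27)]):
            S+=[(P,yy,t) if k=="ts" else (pp,*a),(pp,yy,t)];P,a=pp,(yy,t)
        b,e,m=run(q0,S);c,e2,m2=run(b,JOB[8:]);print(x,y,yw,od[0],b.round(2),e.round(3),m.round(2),"|",c.round(2),e2.round(4),m2.round(3))
E
python3 ev6.py
```

```text
[ 0.42823281 -0.24976134  0.16995129] [ 0.958 -0.187 -0.432  2.209 -0.247  0.682  1.915] [-0.66365022  0.4714806  -1.07730171] 0.14564954810803835
0.57 0.2 -50 st [ 0.55 -0.39 -0.63  2.27 -0.25  0.73  1.48] 0.012 0.0 | [ 0.52  0.09 -0.66  2.35 -0.07  0.15  1.31] 0.0622 0.025
0.57 0.2 -50 ts [ 0.18 -0.31 -0.35  2.26 -0.01  0.71  1.27] 0.0 0.16 | [ 0.49  0.17 -0.72  2.32  0.95  0.25  0.37] 0.0 0.036
0.57 0.2 -65 st [ 0.51 -0.37 -0.6   2.27 -0.22  0.73  1.46] 0.006 0.0 | [ 0.91 -0.5  -0.9   2.42 -1.18  0.9   2.08] 0.2609 0.0
0.57 0.2 -65 ts [ 0.13 -0.3  -0.3   2.26  0.02  0.71  1.24] 0.0 0.16 | [ 0.4   0.17 -0.63  2.32  0.92  0.24  0.39] 0.0 0.037
0.57 0.28 -50 st [ 0.31 -0.33 -0.45  2.26 -0.08  0.71  1.34] 0.0 0.1 | [ 0.73  0.2  -0.96  2.33  1.04  0.27  0.31] 0.0 0.033
0.57 0.28 -50 ts [ 0.22 -0.31 -0.38  2.26 -0.03  0.71  1.29] 0.0 0.16 | [ 0.55  0.18 -0.78  2.32  0.97  0.25  0.36] 0.0 0.035
0.57 0.28 -65 st [ 0.27 -0.32 -0.42  2.26 -0.06  0.71  1.32] 0.0 0.11 | [ 0.65  0.19 -0.88  2.33  1.    0.26  0.33] 0.0 0.034
0.57 0.28 -65 ts [ 0.18 -0.31 -0.34  2.26 -0.01  0.71  1.27] 0.0 0.16 
[... 365 characters left out ...]
.46] 0.008 0.0 | [ 1.14 -0.5  -1.13  2.42 -1.23  0.96  2.03] 0.2621 0.0
0.62 0.2 -65 ts [ 0.05 -0.29 -0.24  2.26  0.06  0.71  1.21] 0.0 0.16 | [ 0.28  0.16 -0.52  2.32  0.88  0.23  0.41] 0.0 0.038
0.62 0.28 -50 st [ 0.31 -0.33 -0.45  2.26 -0.08  0.71  1.34] 0.0 0.08 | [ 0.74  0.2  -0.97  2.33  1.04  0.27  0.31] 0.0 0.033
0.62 0.28 -50 ts [ 0.14 -0.3  -0.31  2.26  0.02  0.71  1.25] 0.0 0.16 | [ 0.41  0.17 -0.64  2.32  0.92  0.24  0.39] 0.0 0.037
0.62 0.28 -65 st [ 0.28 -0.32 -0.42  2.26 -0.07  0.71  1.32] 0.0 0.08 | [ 0.67  0.19 -0.9   2.33  1.01  0.26  0.33] 0.0 0.034
0.62 0.28 -65 ts [ 0.09 -0.3  -0.28  2.26  0.04  0.71  1.23] 0.0 0.16 | [ 0.34  0.16 -0.58  2.32  0.9   0.23  0.4 ] 0.0 0.038
```

```bash
python3 -c "
from h import *
plan(((.57,.05,.33),-4,-8),((.46,.2,.31),-50,20),((.47,.035,.20),-7.5,20))"
```

```text
turn [ 33.     2.36 -14.99] shift [ 308.9   97.1 -175.3]
turn [-26.47  -4.85  46.19] shift [  12.2 -181.3  -44.7]
turn [  0.    14.54 -39.94] shift [-162.3   -8.1  114.1]
```

Request:
{"method": "servo_tool", "body": {"moves": [{"travel": [0,0,0],"dr": [8.3,0.6,-3.8]},{"travel": [0,0,0],"dr": [8.3,0.6,-3.8]},{"travel": [0,0,0],"dr": [8.2,0.6,-3.7]},{"travel": [0,0,0],"dr": [8.2,0.6,-3.7]},{"travel": [38.6,12.1,-21.9],"dr": [0,0,0]},{"travel": [38.6,12.1,-21.9],"dr": [0,0,0]},{"travel": [38.6,12.1,-21.9],"dr": [0,0,0]},{"travel": [38.6,12.1,-21.9],"dr": [0,0,0]},{"travel": [38.6,12.1,-21.9],"dr": [0,0,0]},{"travel": [38.6,12.1,-21.9],"dr": [0,0,0]},{"travel": [38.6,12.1,-21.9],"dr": [0,0,0]},{"travel": [38.6,12.1,-21.9],"dr": [0,0,0]}]}}

```text
clock: 16.4
position: [0.5706, 0.0498, 0.3285]
ee_rot: [0.73, 0.68, -0.047, -0.053]
ft_force: [0.8, 0.5, -1.2]
grip_width: 0.142
```

Request:
{"method": "servo_tool", "body": {"moves": [{"travel": [0,0,0],"dr": [-4.4,-0.8,7.7]},{"travel": [0,0,0],"dr": [-4.4,-0.8,7.7]},{"travel": [0,0,0],"dr": [-4.4,-0.8,7.7]},{"travel": [0,0,0],"dr": [-4.4,-0.8,7.7]},{"travel": [0,0,0],"dr": [-4.4,-0.8,7.7]},{"travel": [0,0,0],"dr": [-4.4,-0.8,7.7]},{"travel": [3,-45.3,-11.2],"dr": [0,0,0]},{"travel": [3,-45.3,-11.2],"dr": [0,0,0]},{"travel": [3,-45.3,-11.2],"dr": [0,0,0]},{"travel": [3,-45.3,-11.2],"dr": [0,0,0]}]}}

```text
clock: 17.65
position: [0.4591, 0.1999, 0.3089]
ee_rot: [0.926, 0.337, 0.058, 0.161]
ft_force: [0.5, -0.4, -1.2]
grip_width: 0.145
```

Request:
{"method": "servo_tool", "body": {"moves": [{"travel": [0,0,0],"dr": [0,2.9,-8]},{"travel": [0,0,0],"dr": [0,2.9,-8]},{"travel": [0,0,0],"dr": [0,2.9,-8]},{"travel": [0,0,0],"dr": [0,2.9,-8]},{"travel": [0,0,0],"dr": [0,2.9,-8]},{"travel": [-32.5,-1.6,22.8],"dr": [0,0,0]},{"travel": [-32.5,-1.6,22.8],"dr": [0,0,0]},{"travel": [-32.5,-1.6,22.8],"dr": [0,0,0]},{"travel": [-32.5,-1.6,22.8],"dr": [0,0,0]},{"travel": [-32.5,-1.6,22.8],"dr": [0,0,0]},{"travel": [0,0,0],"dr": [0,0,0]}]}}

```text
clock: 19.02
position: [0.4682, 0.0316, 0.1967]
ee_rot: [0.742, 0.648, 0.113, 0.127]
ft_force: [0.8, 0.9, -0.5]
grip_width: 0.143
```

```bash
python3 -c "
from ev2 import run
from route import *
import pickle
o=manip.get_obs();q=o['joint_pos'];print(o['position'],q.round(3),o['ft_force'],o['grip_width'])
for w in JOB[7:]:
    q,e,m=run(q,[w]);print(q.round(2),e.round(4),m.round(3))
c=manip.calibration('wrist');im=manip.camera('wrist');cv2.imwrite('pics/w7.png',im);pickle.dump((c,o),open('w7.pkl','wb'))
cv2.imwrite('pics/w7v.png',cv2.resize(im[60:420,160:640],(800,600),interpolation=cv2.INTER_CUBIC))
"
```

```text
[0.46821174 0.03161125 0.19670181] [ 0.219 -0.223 -0.416  2.148  0.025  0.874  1.221] [ 0.84458638  0.94166147 -0.5191975 ] 0.14284209770735531
[ 0.2  -0.31 -0.36  2.26 -0.02  0.71  1.28] 0.0 0.158
[ 0.35 -0.11 -0.57  2.38  0.22  0.32  1.01] 0.0 0.036
[ 0.46 -0.01 -0.69  2.38  0.45  0.25  0.81] 0.0 0.039
[ 0.52  0.17 -0.75  2.32  0.96  0.25  0.36] 0.0 0.098
```

View pics/w7v.png

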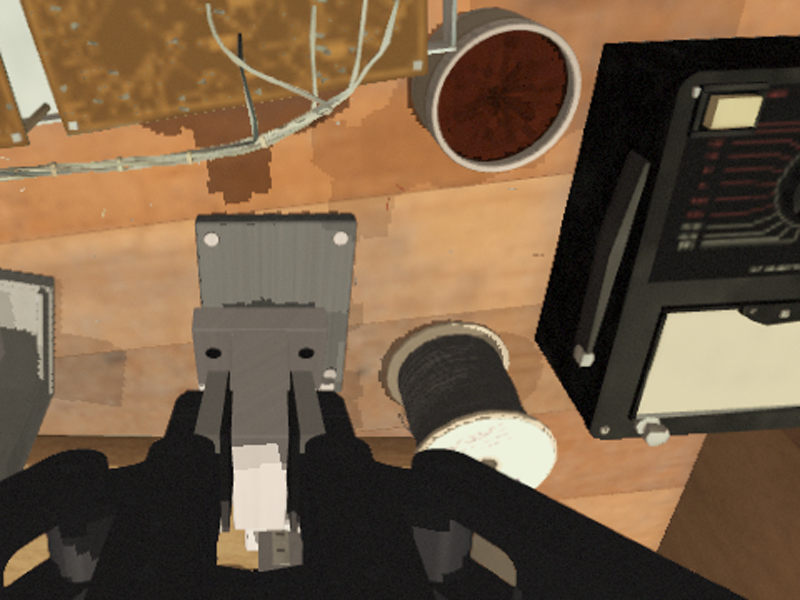

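w7v shows the ridge held, front foot edge from about (192,310) to (327,308) and rib top edge from about (232,445) to (289,443). The gauge base's front corners are at (197,217) and (354,214).

```bash
python3 - <<'E'
from h import *
import pickle
c,o=pickle.load(open("w7.pkl","rb"))
im=cv2.imread("pics/w7.png");g=cv2.cvtColor(im,cv2.COLOR_BGR2GRAY)
px=lambda u,v:(160+.6*u-.2,60+.6*v-.2)
print("col 300-320 gray down foot:",[int(x) for x in g[236:276,300]])
I=np.array([px(192,310),px(327,308),px(193,333),px(326,332),px(232,445),px(289,443)],float)
O=np.array([(-25,-17,0),(-25,17,0),(-25,-17,8),(-25,17,8),(-25,-7,38),(-25,7,38)],float)/1000
ok,rv,tv=cv2.solvePnP(O,I,c["intrinsics"],c["distortion"],flags=cv2.SOLVEPNP_ITERATIVE)
pr=cv2.projectPoints(O,rv,tv,c["intrinsics"],c["distortion"])[0][:,0];print("reproj",(pr-I).round(1).tolist())
V=c["view"];Rw=V[:3,:3].T@cv2.Rodrigues(rv)[0];tw=V[:3,:3].T@(tv[:,0]-V[:3,3])
M=R.from_quat(o["ee_rot"]).as_matrix()
print("part in tool: R",(M.T@Rw).round(3).tolist(),"t mm",(1000*M.T@(tw-o["position"])).round(1))
A=M.T@Rw;print("yawdeg about tool",np.degrees(np.arctan2(A[0,0]*0-A[0,0],1)), "pitch of part x vs tool y (deg)",np.degrees(np.arctan2(A[2,0],A[1,0])), "skew",np.degrees(A[0,0]))
for y in(190.2,):
    a=onz("wrist",px(197,217),.012,c);b=onz("wrist",px(354,214),.012,c)
d=b-a;print("base",a,b,np.linalg.norm(d),"yaw",np.degrees(np.arctan2(-d[0],d[1])),"mid",(a+b)/2,"anvil",(a+b)/2+.06*np.array([np.cos(np.radians(-7.5)),np.sin(np.radians(-7.5)),0]))
E
```

```text
col 300-320 gray down foot: [120, 120, 120, 118, 118, 119, 86, 68, 86, 102, 106, 105, 103, 105, 106, 104, 105, 103, 104, 103, 105, 114, 106, 104, 106, 105, 104, 104, 106, 106, 104, 107, 107, 105, 104, 107, 108, 107, 106, 107]
reproj [[1.5, -0.7], [-1.6, -0.5], [-0.2, 0.7], [0.3, 0.3], [-1.6, -0.3], [1.7, 0.4]]
part in tool: R [[0.013, 1.0, 0.009], [0.789, -0.016, 0.614], [0.614, -0.001, -0.789]] t mm [ 0.6 -1.7 24.5]
yawdeg about tool -0.7440011302062258 pitch of part x vs tool y (deg) 37.901144392333286 skew 0.7440429501610295
base [ 0.50356801 -0.00704958  0.012     ] [0.51321786 0.0782819  0.012     ] 0.08587538007931696 yaw -6.451976373382914 mid [0.50839294 0.03561616 0.012     ] anvil [0.56787963 0.02778458 0.012     ]
```

```bash
python3 - <<'E'
from ev2 import run
from route import *
o=manip.get_obs();q=o['joint_pos'];P=o['position']
t=np.array([.5576,.0287,.0345]);f=u(-7)
W=[(P+[0.01,0,0],-7,32),(t-f*.048+[0,0,.06],-7,32),(t-f*.037+[0,0,.03],-7,32),(t-f*.012+[0,0,.012],-7,32),(t+[0,0,.003],-7,32)]
for w in W:
    q,e,m=run(q,[w]);print(w[0].round(4),q.round(2),e.round(4),m.round(3))
plan(*W)
E
```

```text
[0.479  0.0334 0.1982] [ 0.18 -0.41 -0.36  2.35 -0.04  0.64  1.28] 0.0 0.075
[0.51   0.0345 0.0945] [ 0.35 -0.13 -0.57  2.39  0.17  0.33  1.07] 0.0 0.032
[0.5209 0.0332 0.0645] [ 0.48 -0.02 -0.7   2.38  0.39  0.25  0.87] 0.0 0.035
[0.5457 0.0302 0.0465] [ 0.56  0.1  -0.78  2.34  0.73  0.24  0.57] 0.0 0.078
[0.5576 0.0287 0.0375] [ 0.53  0.16 -0.76  2.32  0.89  0.24  0.44] 0.0 0.1
turn [-12.33   0.1   -0.62] shift [1.2 8.4 5.3]
turn [0. 0. 0.] shift [  4.9 -29.  104.1]
turn [0. 0. 0.] shift [ 0.  -6.6 31.3]
turn [0. 0. 0.] shift [-0.  11.7 28.5]
turn [0. 0. 0.] shift [ 0.   5.4 14. ]
```

Request:
{"method": "servo_tool", "body": {"moves": [{"travel": [0.6,4.2,2.6],"dr": [-6.2,0,-0.3]},{"travel": [0.6,4.2,2.7],"dr": [-6.1,0.1,-0.3]},{"travel": [1.2,-7.2,26],"dr": [0,0,0]},{"travel": [1.2,-7.2,26],"dr": [0,0,0]},{"travel": [1.2,-7.3,26],"dr": [0,0,0]},{"travel": [1.2,-7.3,26],"dr": [0,0,0]},{"travel": [0,-3.3,15.6],"dr": [0,0,0]},{"travel": [0,-3.3,15.7],"dr": [0,0,0]},{"travel": [0,0,0],"dr": [0,0,0]},{"travel": [0,0,0],"dr": [0,0,0]}]}}

```text
clock: 20.32
position: [0.522, 0.0348, 0.0654]
ee_rot: [0.719, 0.638, 0.184, 0.207]
ft_force: [0.1, -0.0, -0.5]
grip_width: 0.149
```

```bash
python3 - <<'E'
from ev2 import run
from route import *
o=manip.get_obs();q=o['joint_pos'];print(q.round(3),o['ft_force'],o['position'],o['ee_rot'].round(4))
t=np.array([.5576,.0287,.0345]);f=u(-7)
W=[(t-f*.037+[0,0,.03],-7,32),(t-f*.012+[0,0,.012],-7,32),(t+[0,0,.003],-7,32)]
plan(*W)
for w in W[1:]:
    q,e,m=run(q,[w]);print(w[0].round(4),q.round(2),e.round(4),m.round(3))
s=manip.camera("side");cv2.imwrite("pics/s2.png",s)
cv2.imwrite("pics/s2v.png",cv2.resize(s[200:305,280:420],(800,600),interpolation=cv2.INTER_CUBIC))
E
```

```text
[ 0.398  0.039 -0.688  2.337  0.771  0.34   0.49 ] [ 0.12298278 -0.02559448 -0.45830584] [0.52195985 0.03484256 0.06539147] [0.7189 0.6376 0.184  0.207 ]
turn [ 0.16 -0.1   0.11] shift [-1.8 -1.2  0.3]
turn [0. 0. 0.] shift [-0.  11.7 28.5]
turn [0. 0. 0.] shift [ 0.   5.4 14. ]
[0.5457 0.0302 0.0465] [ 0.43  0.1  -0.65  2.34  0.72  0.24  0.58] 0.0 0.081
[0.5576 0.0287 0.0375] [ 0.41  0.15 -0.64  2.32  0.85  0.24  0.47] 0.0 0.104
```

View pics/s2v.png

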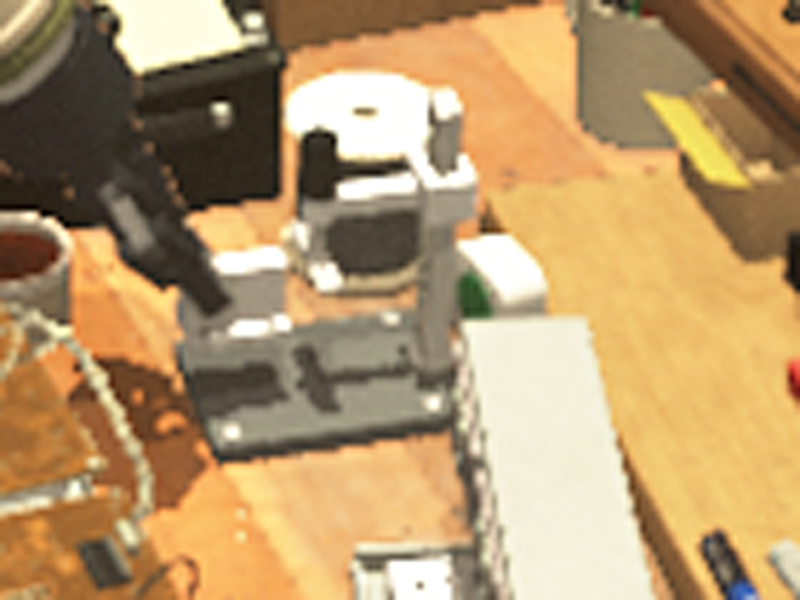

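Request:
{"method": "servo_tool", "body": {"moves": [{"travel": [-1.8,-1.2,0.3],"dr": [0.2,-0.1,0.1]},{"travel": [0,5.9,14.2],"dr": [0,0,0]},{"travel": [0,5.8,14.3],"dr": [0,0,0]},{"travel": [0,2.7,7],"dr": [0,0,0]},{"travel": [0,2.7,7],"dr": [0,0,0]},{"travel": [0,0,0],"dr": [0,0,0]},{"travel": [0,0,0],"dr": [0,0,0]}]}}

```text
clock: 21.25
position: [0.5573, 0.028, 0.0372]
ee_rot: [0.72, 0.637, 0.182, 0.206]
ft_force: [-0.3, -0.7, -1.6]
grip_width: 0.145
```

```bash
python3 - <<'E'
from route import *
o=manip.get_obs();print(o['joint_pos'].round(3),o['ft_force'],o['position'])
plan((np.array([.5576,.0287,.0345]),-7,32))
s=manip.camera("side");cv2.imwrite("pics/s3.png",s)
t=manip.camera("top");cv2.imwrite("pics/t3.png",t)
a=cv2.resize(s[215:295,290:370],(400,400),interpolation=cv2.INTER_CUBIC);b=cv2.resize(t[195:255,290:350],(400,400),interpolation=cv2.INTER_CUBIC)
cv2.imwrite("pics/c3.png",np.hstack([a,b]))
E
```

```text
[ 0.351  0.188 -0.622  2.274  1.048  0.342  0.275] [-0.31643777 -0.74822025 -1.64837799] [0.55726835 0.02795862 0.03720237]
turn [-0.05  0.05 -0.01] shift [ 0.8 -1.2  2.4]
```

View pics/c3.png

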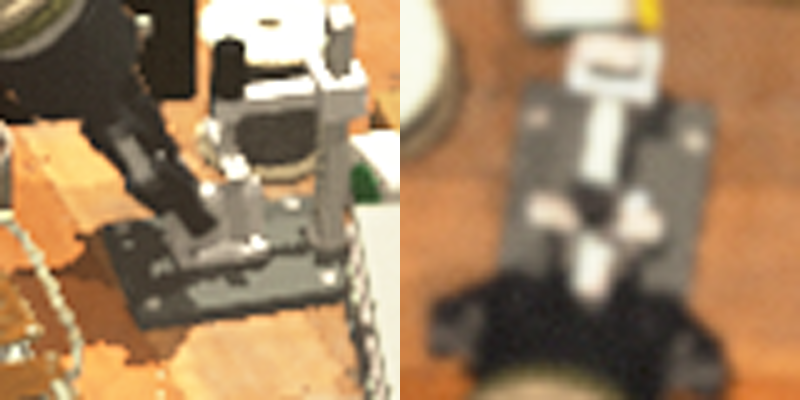

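Request:
{"method": "servo_tool", "body": {"moves": [{"travel": [0.5,-0.8,1.3],"dr": [0,0,0]},{"travel": [0,-0.8,1.3],"dr": [0,0,0]},{"travel": [0,0,0],"dr": [0,0,0]}]}}

```text
clock: 21.72
position: [0.5573, 0.0284, 0.0336]
ee_rot: [0.72, 0.637, 0.182, 0.206]
ft_force: [-0.4, 0.4, -1.6]
grip_width: 0.146
```

Request:
{"method": "servo_tool", "body": {"moves": [{"travel": [0,-0.5,0.9],"dr": [0,0,0]},{"travel": [0,0,0],"dr": [0,0,0]}]}}

```text
clock: 21.98
position: [0.5574, 0.0284, 0.0327]
ee_rot: [0.72, 0.637, 0.182, 0.206]
ft_force: [0.7, 0.5, -0.7]
grip_width: 0.146
```

Request:
{"method": "servo_tool", "body": {"moves": [{"travel": [0,-0.5,0.9],"dr": [0,0,0]},{"travel": [0,0,0],"dr": [0,0,0]}]}}

```text
clock: 22.22
position: [0.5575, 0.0284, 0.0316]
ee_rot: [0.72, 0.637, 0.182, 0.206]
ft_force: [-0.4, 0.1, -0.4]
grip_width: 0.148
```

Contact may be starting, so I'll keep lowering gently.

Request:
{"method": "servo_tool", "body": {"moves": [{"travel": [0,-0.5,0.9],"dr": [0,0,0]},{"travel": [0,0,0],"dr": [0,0,0]}]}}

```text
clock: 22.48
position: [0.5575, 0.0284, 0.0306]
ee_rot: [0.72, 0.637, 0.182, 0.206]
ft_force: [-0.1, -0.1, -1.1]
grip_width: 0.142
```

Request:
{"method": "servo_tool", "body": {"moves": [{"travel": [0,-0.5,0.9],"dr": [0,0,0]},{"travel": [0,0,0],"dr": [0,0,0]}]}}

```text
clock: 22.72
position: [0.5581, 0.0285, 0.0303]
ee_rot: [0.72, 0.637, 0.182, 0.207]
ft_force: [-6.3, -0.3, 9.3]
grip_width: 0.144
```

Request:
{"method": "servo_tool", "body": {"moves": [{"travel": [0,0.3,-0.5],"dr": [0,0,0]},{"travel": [0,0,0],"dr": [0,0,0]}]}}

```text
clock: 22.98
position: [0.5577, 0.0284, 0.0304]
ee_rot: [0.72, 0.637, 0.182, 0.206]
ft_force: [-3.3, 0.1, 3.9]
grip_width: 0.147
```

Request:
{"method": "servo_tool", "body": {"moves": [{"travel": [0,0,0],"dr": [0,0,0]},{"travel": [0,0,0],"dr": [0,0,0]},{"travel": [0,0,0],"dr": [0,0,0]}], "claw": 0.65, "squeeze": 20}}

```text
clock: 23.35
position: [0.5576, 0.0284, 0.0302]
ee_rot: [0.72, 0.637, 0.182, 0.206]
ft_force: [0.0, -0.1, 0.7]
grip_width: 0.35
```

```bash
python3 - <<'E'
from ev2 import run
from route import *
o=manip.get_obs();q=o['joint_pos'];P=o['position'];print(q.round(3),o['ft_force'],P,o['grip_width'])
f=u(-7);W=[(P-f*.035+[0,0,.045],-7,32),(P-f*.07+[0,0,.12],-7,25),((.5,.036,.24),-7,10)]
plan(*W)
for w in W:
    q,e,m=run(q,[w]);print(w[0].round(4),q.round(2),e.round(4),m.round(3))
E
```

```text
[ 0.334  0.205 -0.607  2.276  1.103  0.339  0.221] [ 0.04663023 -0.06771612  0.6734119 ] [0.55764682 0.02839359 0.03023932] 0.35032394404946837
turn [-0.07  0.04 -0.02] shift [  0.   -5.8 -56.7]
turn [ 7. -0. -0.] shift [ -0.   -0.  -82.8]
turn [15.  0.  0.] shift [  0.5  27.3 -86.3]
[0.5229 0.0327 0.0752] [ 0.42 -0.05 -0.63  2.37  0.32  0.28  0.94] 0.0 0.047
[0.4882 0.0369 0.1502] [ 0.27 -0.24 -0.45  2.28 -0.03  0.65  1.28] 0.0 0.138Traceback (most recent call last):
  File "<stdin>", line 7, in <module>
AttributeError: 'tuple' object has no attribute 'round'. Did you mean: 'count'?
```

Request:
{"method": "servo_tool", "body": {"moves": [{"travel": [0,-1.2,-11.3],"dr": [0,0,0]},{"travel": [0,-1.2,-11.3],"dr": [0,0,0]},{"travel": [0,-1.2,-11.3],"dr": [0,0,0]},{"travel": [0,-1.1,-11.4],"dr": [0,0,0]},{"travel": [0,-1.1,-11.4],"dr": [0,0,0]},{"travel": [0,0,-27.6],"dr": [3.5,0,0]},{"travel": [0,0,-27.6],"dr": [3.5,0,0]},{"travel": [0,0,-27.6],"dr": [0,0,0]},{"travel": [0,9,-29],"dr": [7.5,0,0]},{"travel": [0,9,-29],"dr": [7.5,0,0]},{"travel": [0,9,-29],"dr": [0,0,0]},{"travel": [0,0,0],"dr": [0,0,0]}], "claw": 0.7}}

```text
clock: 24.85
position: [0.4866, 0.0363, 0.2358]
ee_rot: [0.747, 0.658, 0.061, 0.072]
ft_force: [-0.2, 0.3, 0.3]
grip_width: 0.302
```

```bash
python3 - <<'E'
from h import *
import pickle
o=manip.get_obs();c=manip.calibration("wrist");w=manip.camera("wrist");s=manip.camera("side");t=manip.camera("top");pickle.dump((c,o),open("w8.pkl","wb"))
for n,i in(("w8",w),("s4",s),("t4",t)):cv2.imwrite(f"pics/{n}.png",i)
p=proj("wrist",[[.5675,.0275,.03]],c)[0];print(p,o["position"],o["joint_pos"].round(2))
x,y=[int(v) for v in np.clip(p-[75,75],0,[490,330])]
A=lambda i,x,y,n:cv2.resize(i[y:y+n,x:x+n],(400,300) if 0 else (400,400),interpolation=cv2.INTER_CUBIC)
print(x,y);cv2.imwrite("pics/c4.png",np.hstack([A(w,x,y,150),A(s,290,215,80)]))
E
```

```text
[317.58259999 249.19729656] [0.48655568 0.03630281 0.23576113] [ 0.46 -0.09 -0.63  1.92  0.    1.11  1.27]
242 174
```

View pics/c4.png

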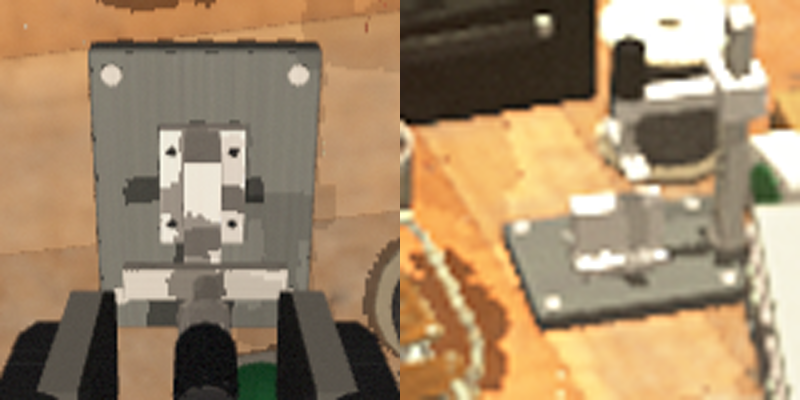

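The w8 crop shows the ridge upright on the anvil, foot corners at (160,128), (247,128), (161,243) and (245,243). The strip foot is at rows 265–298, spanning 118–297. I'll measure the centring.

```bash
python3 - <<'E'
from h import *
import pickle
c,o=pickle.load(open("w8.pkl","rb"))
g=lambda u,v,z:onz("wrist",(242+(u-.8)*.375,174+(v-.8)*.375),z,c)
p=[g(160,128,.020),g(247,128,.020),g(161,243,.020),g(245,243,.020)]
for k in p:print(k.round(4))
ctr=sum(p)/4;d=p[0]+p[1]-p[2]-p[3];print("part centre",ctr,"len",np.linalg.norm(d)/2,"yaw",np.degrees(np.arctan2(-d[1],-d[0])))
b=[g(92,44,.012),g(321,43,.012)];m=sum(b)/2;e=b[1]-b[0];print("base",np.linalg.norm(e),"yaw",np.degrees(np.arctan2(-e[0],e[1])))
y=np.radians(-7);u=np.array([np.cos(y),np.sin(y),0]);l=np.array([-u[1],u[0],0])
A=m+.06*u;print("anvil",A,"offset fwd,left mm",1000*(ctr-A)@u,1000*(ctr-A)@l)
f=[g(122,265,.087),g(294,265,.087)];print("foot lower front edge z.087",f,np.linalg.norm(f[1]-f[0]))
fm=(f[0]+f[1])/2+.006*u;print("foot ctr",fm,"offset",1000*(ctr-fm)@u,1000*(ctr-fm)@l)
# knob top: circle approx at (205..?)
E
```

```text
[0.5389 0.0145 0.02  ]
[0.5431 0.0479 0.02  ]
[0.5895 0.0077 0.02  ]
[0.5938 0.0419 0.02  ]
part centre [0.56632729 0.02799819 0.02      ] len 0.05104532174672252 yaw -7.25956778252435
base 0.08716047065636141 yaw -6.841035530511996
anvil [0.5694491  0.02887822 0.012     ] offset fwd,left mm -2.9912845883444477 -1.2539202911856642
foot lower front edge z.087 [array([0.55903959, 0.00147686, 0.087     ]), array([0.56607433, 0.05853113, 0.087     ])] 0.05748632407344748
foot ctr [0.56851224 0.02927278 0.087     ] offset -2.013324946386775 -1.5313649495261075
```

```bash
python3 - <<'E'
from ev2 import run
from route import *
o=manip.get_obs();q=o['joint_pos'];P=o['position']
W=[(np.array([.5675,.0285,.20]),-7,0),(np.array([.5675,.0285,.166]),-7,0),(np.array([.5675,.0285,.115]),-7,0)]
plan(*W)
for w in W:
    q,e,m=run(q,[w]);print(w[0].round(4),q.round(2),e.round(4),m.round(3))
E
```

```text
turn [10.62  0.33 -0.23] shift [ 2.7 83.3 32.8]
turn [0. 0. 0.] shift [ 0.  0. 34.]
turn [0. 0. 0.] shift [ 0.  0. 51.]
[0.5675 0.0285 0.2   ] [ 0.47  0.26 -0.66  1.66  0.14  1.27  1.23] 0.0 0.761
[0.5675 0.0285 0.166 ] [ 0.46  0.29 -0.66  1.7   0.17  1.21  1.21] 0.0 0.723
[0.5675 0.0285 0.115 ] [ 0.45  0.35 -0.65  1.75  0.21  1.11  1.18] 0.0 0.675
```

Request:
{"method": "servo_tool", "body": {"moves": [{"travel": [0,0,0],"dr": [5.3,0.2,-0.1]},{"travel": [0,0,0],"dr": [5.3,0.1,-0.1]},{"travel": [0.9,27.8,5],"dr": [0,0,0]},{"travel": [0.9,27.8,5],"dr": [0,0,0]},{"travel": [0.9,27.7,5],"dr": [0,0,0]},{"travel": [0,0,17.8],"dr": [0,0,0]},{"travel": [0,0,17],"dr": [0,0,0]},{"travel": [0,0,17],"dr": [0,0,0]},{"travel": [0,0,0],"dr": [0,0,0]},{"travel": [0,0,0],"dr": [0,0,0]}], "claw": 1}}

```text
clock: 26.25
position: [0.5683, 0.0286, 0.1676]
ee_rot: [0.749, 0.662, 0.001, 0.001]
ft_force: [-0.2, -1.3, 0.3]
grip_width: 0.001
```

```bash
python3 - <<'E'
from route import *
o=manip.get_obs();print(o["position"],o["ft_force"],o["grip_width"])
plan(([.5675,.0285,.159],-7,0))
E
```

```text
[0.56830563 0.02857224 0.1676115 ] [-0.23627066 -1.25453827  0.28017293] 0.0014234095175342818
turn [ 0.13  0.   -0.03] shift [-0.2 -0.8  8.6]
```

Request:
{"method": "servo_tool", "body": {"moves": [{"travel": [0,0,3],"dr": [0,0,0]},{"travel": [0,0,2],"dr": [0,0,0]},{"travel": [0,0,0],"dr": [0,0,0]}]}}

```text
clock: 26.62
position: [0.5682, 0.0285, 0.162]
ee_rot: [0.749, 0.662, 0.0, 0.001]
ft_force: [-1.1, -0.5, 1.4]
grip_width: 0.0
```

Request:
{"method": "servo_tool", "body": {"moves": [{"travel": [0,0,1],"dr": [0,0,0]},{"travel": [0,0,0],"dr": [0,0,0]}]}}

```text
clock: 26.88
position: [0.5682, 0.0285, 0.161]
ee_rot: [0.749, 0.662, 0.0, 0.001]
ft_force: [0.4, -0.0, -0.3]
grip_width: -0.002
```

Request:
{"method": "servo_tool", "body": {"moves": [{"travel": [0,0,1],"dr": [0,0,0]},{"travel": [0,0,0],"dr": [0,0,0]}]}}

```text
clock: 27.12
position: [0.5682, 0.0285, 0.16]
ee_rot: [0.749, 0.662, 0.0, 0.001]
ft_force: [-0.7, 0.5, -0.6]
grip_width: 0.005
```

Request:
{"method": "servo_tool", "body": {"moves": [{"travel": [0,0,1],"dr": [0,0,0]},{"travel": [0,0,0],"dr": [0,0,0]}]}}

```text
clock: 27.38
position: [0.5682, 0.0285, 0.159]
ee_rot: [0.749, 0.662, 0.0, 0.0]
ft_force: [0.1, 0.0, 0.3]
grip_width: -0.003
```

Request:
{"method": "servo_tool", "body": {"moves": [{"travel": [0,0,1],"dr": [0,0,0]},{"travel": [0,0,0],"dr": [0,0,0]}]}}

```text
clock: 27.62
position: [0.5682, 0.0285, 0.158]
ee_rot: [0.749, 0.662, 0.0, 0.001]
ft_force: [0.3, -0.0, -0.5]
grip_width: -0.001
```

Request:
{"method": "servo_tool", "body": {"moves": [{"travel": [0,0,1],"dr": [0,0,0]},{"travel": [0,0,0],"dr": [0,0,0]}]}}

```text
clock: 27.88
position: [0.5682, 0.0285, 0.1569]
ee_rot: [0.749, 0.662, 0.0, 0.0]
ft_force: [-0.3, -0.3, 0.1]
grip_width: 0.007
```

Request:
{"method": "servo_tool", "body": {"moves": [{"travel": [0,0,1],"dr": [0,0,0]},{"travel": [0,0,0],"dr": [0,0,0]}]}}

```text
clock: 28.12
position: [0.5682, 0.0285, 0.1559]
ee_rot: [0.749, 0.662, 0.0, 0.0]
ft_force: [0.3, -0.4, 0.2]
grip_width: -0.001
```

Request:
{"method": "servo_tool", "body": {"moves": [{"travel": [0,0,1],"dr": [0,0,0]},{"travel": [0,0,0],"dr": [0,0,0]}]}}

```text
clock: 28.38
position: [0.5682, 0.0286, 0.155]
ee_rot: [0.749, 0.662, 0.0, 0.0]
ft_force: [0.8, 0.2, -0.3]
grip_width: -0.001
```

Request:
{"method": "servo_tool", "body": {"moves": [{"travel": [0,0,1],"dr": [0,0,0]},{"travel": [0,0,0],"dr": [0,0,0]}]}}

```text
clock: 28.62
position: [0.5682, 0.0285, 0.154]
ee_rot: [0.749, 0.662, 0.0, 0.0]
ft_force: [-0.4, -1.2, -0.9]
grip_width: 0.002
```

```bash
python3 - <<'E'
from h import *
for z in(.145,.150,.155,.159,.163):print(z,proj("side",[[.5682,.0285,z]])[0].round(1),proj("top",[[.5682,.0285,z]])[0].round(1))
s=manip.camera("side");cv2.imwrite("pics/s5.png",s);print(proj("side",[[.5682,.0285,.154]]))
old=cv2.imread("pics/s4.png")
cv2.imwrite("pics/c5.png",np.hstack([cv2.resize(i[205:255,310:360],(400,400),interpolation=cv2.INTER_CUBIC) for i in(old,s)]))
E
```

```text
0.145 [334.  224.4] [318.1 224.3]
0.15 [334.1 222.8] [318.  224.1]
0.155 [334.1 221.2] [317.9 223.9]
0.159 [334.1 219.9] [317.9 223.7]
0.163 [334.2 218.6] [317.9 223.5]
[[334.0900554  221.47450533]]
```

View pics/c5.png

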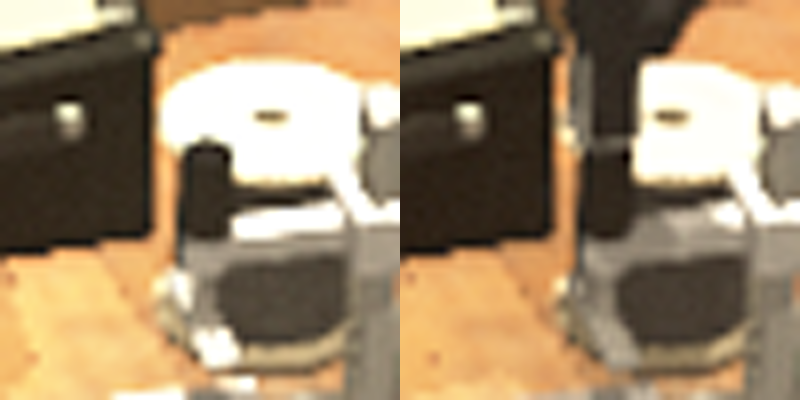

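Request:
{"method": "servo_tool", "body": {"moves": [{"travel": [0,0,1],"dr": [0,0,0]},{"travel": [0,0,1],"dr": [0,0,0]},{"travel": [0,0,0],"dr": [0,0,0]}]}}

```text
clock: 29.05
position: [0.5682, 0.0285, 0.1519]
ee_rot: [0.749, 0.662, 0.0, 0.0]
ft_force: [0.2, -0.1, 0.2]
grip_width: 0.002
```

Request:
{"method": "servo_tool", "body": {"moves": [{"travel": [0,0,1],"dr": [0,0,0]},{"travel": [0,0,1],"dr": [0,0,0]},{"travel": [0,0,0],"dr": [0,0,0]}]}}

```text
clock: 29.42
position: [0.5683, 0.0285, 0.1501]
ee_rot: [0.749, 0.662, 0.001, 0.001]
ft_force: [-1.0, -0.2, 1.6]
grip_width: 0.002
```

Request:
{"method": "servo_tool", "body": {"moves": [{"travel": [0,0,1],"dr": [0,0,0]},{"travel": [0,0,1],"dr": [0,0,0]},{"travel": [0,0,0],"dr": [0,0,0]}]}}

```text
clock: 29.8
position: [0.5683, 0.0286, 0.148]
ee_rot: [0.749, 0.662, 0.001, 0.001]
ft_force: [-0.5, -0.1, 2.1]
grip_width: 0.0
```

Request:
{"method": "servo_tool", "body": {"moves": [{"travel": [0,0,1],"dr": [0,0,0]},{"travel": [0,0,1],"dr": [0,0,0]},{"travel": [0,0,0],"dr": [0,0,0]}]}}

```text
clock: 30.18
position: [0.5683, 0.0286, 0.1459]
ee_rot: [0.749, 0.662, 0.001, 0.001]
ft_force: [0.1, -0.6, 1.2]
grip_width: 0.001
```

Request:
{"method": "servo_tool", "body": {"moves": [{"travel": [0,0,3],"dr": [0,0,0]},{"travel": [0,0,3],"dr": [0,0,0]},{"travel": [0,0,3],"dr": [0,0,0]},{"travel": [0,0,3],"dr": [0,0,0]},{"travel": [0,0,2],"dr": [0,0,0]},{"travel": [0,0,2],"dr": [0,0,0]},{"travel": [0,0,2],"dr": [0,0,0]}]}}

```text
clock: 31.05
position: [0.5683, 0.0285, 0.1279]
ee_rot: [0.749, 0.662, 0.0, 0.001]
ft_force: [-0.2, 0.9, 3.2]
grip_width: 0.002
```

Request:
{"method": "servo_tool", "body": {"moves": [{"travel": [0,0,2],"dr": [0,0,0]},{"travel": [0,0,2],"dr": [0,0,0]},{"travel": [0,0,2],"dr": [0,0,0]}]}}

```text
clock: 31.42
position: [0.5683, 0.0286, 0.1219]
ee_rot: [0.749, 0.662, 0.001, 0.001]
ft_force: [-1.1, 0.2, 3.9]
grip_width: 0.001
```

Request:
{"method": "servo_tool", "body": {"moves": [{"travel": [0,0,1],"dr": [0,0,0]},{"travel": [0,0,1],"dr": [0,0,0]},{"travel": [0,0,0],"dr": [0,0,0]}]}}

```text
clock: 31.8
position: [0.5683, 0.0285, 0.12]
ee_rot: [0.749, 0.662, 0.001, 0.001]
ft_force: [-0.2, -0.7, 2.4]
grip_width: -0.0
```

```bash
python3 - <<'E'
from h import *
o=manip.get_obs();print(o["position"],o["ft_force"])
c=manip.calibration("wrist");w=manip.camera("wrist");s=manip.camera("side");cv2.imwrite("pics/s6.png",s);cv2.imwrite("pics/w9.png",w)
cv2.imwrite("pics/c6.png",np.hstack([cv2.resize(i,(400,400),interpolation=cv2.INTER_CUBIC) for i in(cv2.imread("pics/s4.png")[215:295,295:375],s[215:295,295:375])]))
E
```

```text
[0.56830953 0.02854626 0.11998906] [-0.18607542 -0.69433796  2.3908941 ]
```

View pics/c6.png

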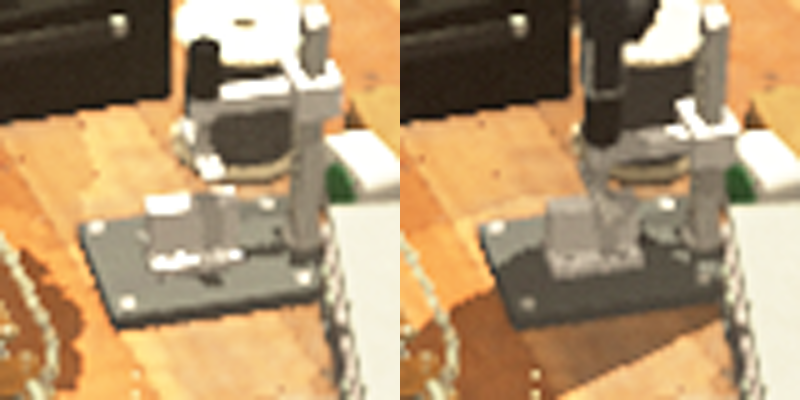

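Request:
{"method": "servo_tool", "body": {"moves": [{"travel": [0,0,1],"dr": [0,0,0]},{"travel": [0,0,1],"dr": [0,0,0]},{"travel": [0,0,1],"dr": [0,0,0]},{"travel": [0,0,1],"dr": [0,0,0]},{"travel": [0,0,0],"dr": [0,0,0]}]}}

```text
clock: 32.52
position: [0.5683, 0.0285, 0.116]
ee_rot: [0.749, 0.662, 0.001, 0.001]
ft_force: [-0.3, 0.5, 3.0]
grip_width: -0.001
```

Request:
{"method": "servo_tool", "body": {"moves": [{"travel": [0,0,0],"dr": [0,0,0]},{"travel": [0,0,-10],"dr": [0,0,0]},{"travel": [0,0,-30],"dr": [0,0,0]},{"travel": [0,0,-40],"dr": [0,0,0]},{"travel": [0,-30,-30],"dr": [0,0,0]},{"travel": [0,-40,-10],"dr": [-5,0,0]},{"travel": [0,-20,0],"dr": [-5,0,0]},{"travel": [0,0,0],"dr": [0,0,0]}]}}

```text
clock: 33.52
position: [0.4769, 0.0395, 0.2347]
ee_rot: [0.746, 0.66, 0.058, 0.068]
ft_force: [0.0, -0.2, 0.0]
grip_width: 0.003
```

```bash
python3 - <<'E'
from h import *
import pickle
o=manip.get_obs();c=manip.calibration("wrist");w=manip.camera("wrist");s=manip.camera("side");cv2.imwrite("pics/s7.png",s);cv2.imwrite("pics/w10.png",w);pickle.dump((c,o),open("w10.pkl","wb"))
print(o["position"],o["ft_force"])
print(proj("side",[[.5682,.0285,.116],[.5682,.0285,.119],[.5682,.0285,.113]]))
x,y=242,174
cv2.imwrite("pics/c7.png",np.hstack([cv2.resize(w[174:324,242:392],(400,400),interpolation=cv2.INTER_CUBIC),cv2.resize(s[225:275,310:360],(400,400),interpolation=cv2.INTER_CUBIC)]))
E
```

```text
[0.47692962 0.03948484 0.23470024] [ 0.04654304 -0.2288851   0.04876939]
[[333.73511627 233.54926651]
 [333.76273772 232.60957311]
 [333.70756226 234.48667124]]
```

View pics/c7.png

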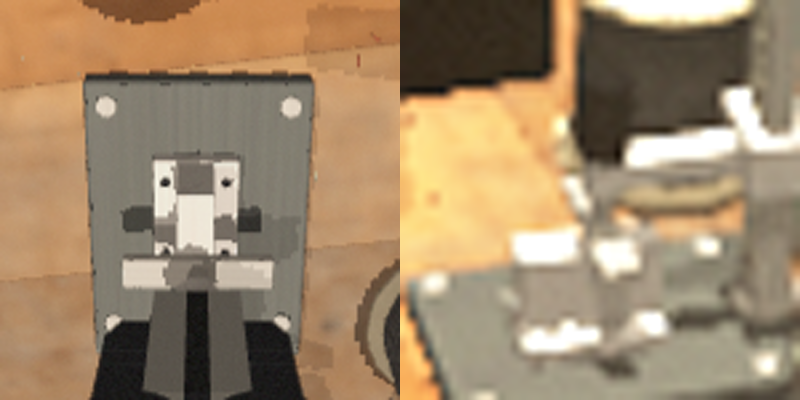

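```bash
python3 - <<'E'
from h import *
import pickle
def tri(a,b):
    (o1,d1),(o2,d2)=a,b;A=np.c_[d1,-d2];s=np.linalg.lstsq(A,o2-o1,rcond=None)[0]
    p,q=o1+d1*s[0],o2+d2*s[1];return ((p+q)/2).round(4),(1000*(p-q)).round(1)
W=lambda u,v:(242+u*.375-.3,174+v*.375-.3)
c8=pickle.load(open("w8.pkl","rb"))[0];c10=pickle.load(open("w10.pkl","rb"))[0]
for n,c,im in(("before",c8,"w8"),("after",c10,"w10")):
    g=cv2.cvtColor(cv2.imread(f"pics/{im}.png"),cv2.COLOR_BGR2GRAY)
    r=174+int((285 if n=="before" else 274)*.375);print(n,"row",r,g[r,278:362].tolist())
    s=cv2.cvtColor(cv2.imread("pics/s4.png" if n=="before" else "pics/s7.png"),cv2.COLOR_BGR2GRAY)
    print(s[240:264:1,332:344].tolist() if 0 else "")
print("before bar -y end",tri(ray("side",(336.9,248.1)),ray("wrist",W(119,283),c8)))
print("after bar -y end",tri(ray("side",(337.25,256.9)),ray("wrist",W(122,274),c10)))
for z in(.046,.056,.066):
    a,b=onz("wrist",W(121,274),z,c10),onz("wrist",W(273,274),z,c10);print("after len@",z,np.linalg.norm(a-b))
for z in(.085,.093,.099):
    a,b=onz("wrist",W(118,283),z,c8),onz("wrist",W(297,283),z,c8);print("before len@",z,np.linalg.norm(a-b))
E
```

```text
before row 280 [138, 109, 115, 122, 123, 124, 126, 123, 126, 126, 177, 214, 210, 210, 210, 211, 211, 210, 210, 209, 210, 210, 210, 210, 209, 209, 196, 128, 130, 127, 129, 128, 128, 128, 128, 128, 112, 97, 98, 96, 91, 87, 87, 88, 88, 92, 95, 100, 189, 188, 188, 188, 188, 189, 189, 190, 189, 189, 189, 188, 189, 189, 189, 188, 188, 190, 188, 189, 189, 191, 212, 161, 108, 106, 109, 111, 125, 125, 120, 109, 126, 125, 141, 139]

after row 276 [124, 125, 124, 127, 124, 124, 125, 123, 126, 128, 214, 211, 211, 212, 212, 211, 211, 211, 211, 211, 211, 211, 211, 211, 210, 130, 130, 130, 130, 129, 129, 128, 130, 128, 110, 87, 89, 89, 89, 87, 87, 86, 94, 95, 100, 189, 190, 189, 190, 190, 190, 190, 190, 191, 190, 189, 190, 190, 190, 189, 189, 190, 191, 211, 211, 211, 137, 127, 125, 123, 124, 126, 125, 124, 128, 127, 125, 107, 126, 135, 149, 152, 154, 154]

before bar -y end (array([ 5.657e-01, -5.000e-04,  8.790e-02]), array([0.5, 0. , 0.3]))
after bar -y end (array([5.678e-01, 3.000e-04, 5.780e-02]), array([1. , 0. , 0.6]))
after len@ 0.046 0.058194161078993174
after len@ 0.056 0.0563646656535693
after len@ 0.066 0.05453517022814543
before len@ 0.085 0.06084516031589773
before len@ 0.093 0.05910106268374418
before len@ 0.099 0.057792989459629025
```

```bash
python3 - <<'E'
from h import *
import pickle
from scipy.optimize import brentq
for im,rows in(("w8",range(272,279)),("w10",range(272,281,2))):
    c,o=pickle.load(open(im+".pkl","rb"));g=cv2.cvtColor(cv2.imread(f"pics/{im}.png"),cv2.COLOR_BGR2GRAY).astype(float)
    for r in rows:
        l=g[r];m=167
        a=next((i for i in range(280,300) if l[i]<m<=l[i+1]),None);b=next((i for i in range(362,335,-1) if l[i]<m<=l[i-1]),None)
        if a is None or b is None:print(im,r,a,b);continue
        a=a+(m-l[a])/(l[a+1]-l[a]);b=b-(m-l[b])/(l[b-1]-l[b])
        f=lambda z:np.linalg.norm(onz("wrist",(a,r),z,c)-onz("wrist",(b,r),z,c))-.056
        print(im,r,round(a,1),round(b,1),"z",round(brentq(f,0,.15),4))
E
```

```text
w8 272 None None
w8 273 None None
w8 274 None None
w8 275 287.8 349.1 z 0.0811
w8 276 287.5 349.3 z 0.0834
w8 277 287.6 349.3 z 0.0837
w8 278 287.6 349.1 z 0.0832
w10 272 287.6 343.8 z 0.0515
w10 274 287.5 343.8 z 0.0527
w10 276 287.5 343.6 z 0.0531
w10 278 287.5 343.4 z 0.0527
w10 280 287.5 343.4 z 0.0532
```

```bash
python3 - <<'E'
from h import *
import pickle
c,o=pickle.load(open("w10.pkl","rb"))
g=lambda u,v,z:onz("wrist",(242+u*.375-.3,174+v*.375-.3),z,c)
a,b=g(153,159,.02),g(240,159,.02);d=b-a;y=np.radians(-7);u=np.array([np.cos(y),np.sin(y),0])
f=(g(121,258,.056)+g(273,258,.056))/2+.006*u
k=(a+b)/2+.025*u-f
print("part-foot fwd,left mm",1000*k@u,1000*k@np.array([-u[1],u[0],0]),"yaw",np.degrees(np.arctan2(-d[0],d[1])))
print(manip.get_obs()["clock"],manip.hand_in())
E
```

```text
part-foot fwd,left mm -4.868550935260732 -0.35503217118490815 yaw -6.8442062106551145
the job is handed in; nothing more can be done
33.625 None
```

The matching part is standing upright on the gauge with the sprung foot resting on it. I handed the job in at 33.6 s of the 64 s allowed.

The sample on the pad was the ridge (upside-down T), so I took the ridge from the robot's right bin. The other two parts were not touched. I set it on the anvil with its length front to back and let go. I then pushed the knob down with the shut fingertips and backed clear.

**Last checks**
- **Spring:** the knob was pushed 35 mm, and the camera saw the foot come down about 30.5 mm. That puts the give at 4.5 mm (±2 mm), while the heights from the scene description put it at about 6 mm. Both are well short of the 14 mm end of travel. The force readings were too noisy to confirm it.
- **Start of the slide:** the knob was about 8 mm lower than a zero reading would give. I set the final height from the part and gauge dimensions instead.
- **Centring:** sideways the part is within about 1.5 mm of centre, and it is turned less than 1° from the gauge. Front to back it sits slightly towards the robot. Three estimates gave 2, 3 and 5 mm, and I did not nudge it.
- **Joint range:** joint 7 briefly read 2.603 rad against the stated 2.6 limit, before I moved the arm into a better posture.
- **Other items:** the last pictures showed nothing out of place around the gauge. I did not take a final picture of the whole desk.

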